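# Make up two sampling kits and post the reference vial

## Task

Make up the two sampling kits from the stock on the right: the petri dish, flat, in the wide bay of the square tray with the thin tube lying lengthways in its narrow bay; the thick tube lying lengthways in the long bay of the long tray with the small carton standing on its base in the short bay. Post the kits' reference vial through the sprung flap in the top of the drop box, so that it ends up inside and the flap has closed again. Do not shift or knock over the glass bottle that stands among the stock; order is free.

Things in the scene. Friction and masses are not known exactly. Their poses are not given: they have to be found in the camera images.
- dish: White petri dish with its lid on, 62 mm across, 14 mm high, lying flat; 30 g. Origin: centre of its underside, z up. Grasp it across the rim (the lower half is about 57 mm wide, the lid rim 61 mm).
- thin_tube: Thin clear screw-cap tube with an orange cap and a conical end, lying down, 120 mm long, 23 mm thick at the cap, body about 17 mm; 25 g. Origin: below its middle, on its underside as it lies at the start. Its y axis runs along its length; the cap is at -y.
- thick_tube: Thick screw-cap tube with an orange cap, lying down, 115 mm long, 35 mm thick at the cap, body about 29 mm; 40 g. Origin: below its middle, on its underside as it lies at the start. Its y axis runs along its length; the cap is at -y.
- carton: Small blue and white closed carton, 52 mm (its x) by 76 mm (its y), 42 mm high, standing on its base; 60 g. Origin: centre of its underside, z up.
- vial: Clear vial with a ribbed white screw cap, standing upright, 43 mm across, 73 mm high, about 80 g; the cap is the part from 54 to 72 mm above the base: grasp it there. Origin: centre of its underside, z up.
- glass_bottle: Bystander: clear glass bottle with an orange cap, 86 mm across, 160 mm high, standing among the stock. It stays where it is. Origin: centre of its underside.
- square_tray: Fixed shallow grey tray, nearly square, 157 (its x) by 154 mm (y). Floor 2 mm thick; rim (4 mm thick) and rib 7 mm high over the bench. A rib along y parts it: wide bay (dish) on the robot's side, 86 x 146 mm, centred at x = -31.5 mm, y = 0; narrow bay (thin tube, along y) on the far side, 60 x 146 mm, centred at x = +44.5 mm, y = 0. Origin: centre of underside.
- long_tray: Fixed shallow grey tray, long, 108 (its x) by 242 mm (y). Floor 2 mm thick; rim (4 mm thick) and rib 7 mm high over the bench. A rib along x parts it: long bay (thick tube, along y) at +y, the robot's left, 100 x 135 mm, centred at x = 0, y = +49.5 mm; short bay (carton) at -y, 100 x 96 mm, centred at x = 0, y = -69 mm. Origin: centre of underside.
- drop_box: Fixed grey drop box, 118 (its x) by 140 mm (y), 150 mm high. In the middle of its 4 mm steel top is an opening 62 (x) by 120 mm (y), shut by an aluminium flap; the fingers can follow a thing into it if they close along y. Inside it is open down to a rubber floor 8 mm above the bench: a thing let go in the opening falls in. Origin: centre of underside.
- drop_flap (a joint): The flap in the top of the drop box, 60 mm by 117 mm, hinged along the far (+x) edge of the opening; 0 = closed (level, flush with the top), grows to 1.45 rad as it swings down into the box. A weak spring (under 0.5 N at its edge) shuts it again.

How it is judged:
By the outcome, as a careful person would: the job done as asked, in the order asked, and still so for the second after the job is handed in, with the robot touching nothing.
It also fails if it takes over 138 s, if anything falls off the work surface, if the arm or the gripper's body presses on something with over 40 N, if the wrist force passes 120 N, or if a joint passes its speed limit or range.

## Robot

A 6-joint arm with a two-finger parallel gripper is mounted at the origin on a cart in front of the work surface, level with it; the furniture and walls round the work are solid. World frame = base frame: x ahead of the robot, y to its left, z up, the work surface at z = 0. Lengths are in m, angles in degrees, forces in N, time in s.
With the tool pointing down it reaches from about 0.25 to 0.725 m from the base axis. Payload 9.7 kg.
Tool frame: the origin (TCP) lies at the very end of the fingers, on their centre line; the grasp point (between the pads) lies 19 mm behind it; z points along the fingers, y is the line along which they close (so a half turn about z gives the same grasp; the last joint's range is limited). The gripper opens to 85 mm and grips with 20 to 120 N. Pads are 22 mm wide; open, the fingers measure 114 mm over their backs; the gripper's body (76 mm by 85 mm) begins 54 mm behind the grasp point. The pads swing forward as they close: fully open they stand 13 mm farther back than shut.
Start: joints at [67.666, 4.979, 10.078, 95.1, 0, 90], TCP at [0.209, 0.509, 0.231] pointing down, gripper open.
Joint ranges: [-179.16, 179.16], [-48.56, 103.87], [-65.8, 70.77], [-126.05, 130.52], [-82.76, 87.17], [-180, 180]. Speed limits (degrees/s): [127.2, 127.2, 147.25, 180, 180, 180].

## Interface

Orientations are given as [roll, pitch, yaw] about the fixed x, y, z axes, in that order (R = Rz(yaw) Ry(pitch) Rx(roll)).
In Python, from workcell import bot gives the robot as it stands.
- The arm moves only by the tool step_arm, never from a script. Its argument "targets" is a list of rows, each a list of 3 entries, a list of its own where there are three numbers: the opening, from 0 (shut) to 1 (fully open), then the shift along the world's x, y, z in mm, then the turn, a rotation vector about the world's x, y, z in rad. In form: [[grip, [tx, ty, tz], [wx, wy, wz]], ...]. A call has 1 to 8 rows; each row is the pose to reach, as a shift and turn from the pose commanded when the call began; what a row does not reach only later rows make up. A row lasts 1/10 s, in which the tool goes at most 50 mm and 8.59 degrees, less where a joint would pass 70% of its speed; a pose out of reach is approached as far as the arm can. A call with a gripper value outside its range is refused whole. The fingers move at their own pace and stop on an object; "force" is the grip in N (left out, the last holds). Time passes only in rows, so rows that repeat a pose let the fingers close. It gives the time, the measured TCP pose, the force, the opening and the grip force at its end, in the units of the state.
- bot.get_obs(): the state, without advancing time (a new reading comes with each control period).
- bot.camera(name): name is "scene" or "side" or "wrist"; returns (picture, depth): 384x512x3 uint8, red, green, blue; 384x512 float32, m along the optical axis (not along the pixel's ray), 0 where there is no reading.
- bot.camera_params(name): a dict with "K" (3x3 intrinsics, pixels), "k1" (the pictures are not rectified: a ray, as slopes to the right and down, at radius r is drawn at 1 + k1 r^2 times it, then the intrinsics apply), "R" (3x3) and "t" (3): a world point X has camera coordinates R X + t. Camera axes: x right, y down, z forward; pixel columns grow to the right and rows downward; lengths in m; the calibration is good to about 2 mm. A picture is of the moment at which its call begins: read the wrist's pose just before it. camera_params takes no time and is no camera call; for the wrist camera it gives the pose at the moment of the call.
- bot.job_done(): hands the job in; it is judged then, once.
The state is a dict: "time": time; "q": joint angles; "qd": joint speeds; "joint_efforts": joint torques, N m; "ee_pos": TCP position; "tcp_rot": TCP orientation; "wrist_force": force on the tool from outside, world axes, zero at the start; "torque": the same for the moment, N m; "opening": finger opening in m; "grasp_force": force on a finger pad.
Only numpy, scipy, OpenCV 4.12 (cv2) and the standard library are available. Lean on these libraries where they do the work, as an engineer would, in place of code of your own. Each camera call takes 0.05 s, during which the arm holds its last target. There are 200 camera calls.

## Working session

There is one attempt and no reset: what is moved stays moved. The work goes in short steps, Python scripts to look and compute and a tool call to move; the robot and the scene stay as the last step left them, time stands still between calls to the robot, and variables do not carry over. Pictures are saved under pics/ and viewed, at most 18 in all, crops included, and the job is handed in when it is done.

Besides the shell and the picture viewer there is one more tool, called after "Call:" as name(argument=value, ...) on one line, values as JSON. step_arm: Moves the arm, as the interface text tells. Its arguments: {"type":"object","properties":{"targets":{"type":"array","items":{"type":"array"}},"force":{"type":"number"}},"required":["targets"]}

```bash
mkdir -p pics; ls; cat > h.py <<'E'
import numpy as np, cv2
from workcell import bot
def grab(n,name):
    P=bot.camera_params(n); im,d=bot.camera(n)
    cv2.imwrite(f'pics/{name}.png',im[:,:,::-1]); np.savez(f'pics/{name}.npz',im=im,d=d,**{k:np.array(P[k]) for k in('K','k1','R','t')})
    return im,d,P
def load(name): 
    z=np.load(f'pics/{name}.npz'); return z['im'],z['d'],z
def rays(P,uv):
    uv=np.asarray(uv,float).reshape(-1,2);K=np.array(P['K'])
    dd=np.stack([(uv[:,0]-K[0,2])/K[0,0],(uv[:,1]-K[1,2])/K[1,1]],1); s=dd.copy(); k1=float(P['k1'])
    for _ in range(20): s=dd/(1+k1*(s**2).sum(1,keepdims=True))
    return np.c_[s,np.ones(len(s))]
def onplane(P,uv,z):
    r=rays(P,uv)@np.array(P['R']); c=-np.array(P['R']).T@np.array(P['t'])
    return c+r*((z-c[2])/r[:,2])[:,None]
def cloud(d,P):
    v,u=np.mgrid[:d.shape[0],:d.shape[1]]
    r=rays(P,np.c_[u.ravel(),v.ravel()])*d.reshape(-1,1)
    X=(r-np.array(P['t']))@np.array(P['R']); X[d.ravel()<=0]=np.nan
    return X.reshape(*d.shape,3)
E
python3 - <<'E'
from h import *
ims=[grab(n,n+'0')[0] for n in('scene','side','wrist')]
print(bot.get_obs())
for n in('scene','side','wrist'):
    P=bot.camera_params(n);print(n,-np.array(P['R']).T@np.array(P['t']),P['k1'],np.array(P['R'])[2])
E
```

```text
pics
{'time': 0.15, 'q': array([6.76670548e+01, 5.00671687e+00, 1.00451904e+01, 9.51010562e+01,
       1.84826951e-03, 9.00023559e+01]), 'qd': array([-0.03610172, -0.03088176,  0.18093163, -0.0234555 ,  0.03465671,
       -0.02826402]), 'joint_efforts': array([-1.80261477e-04, -5.20761824e+01,  4.65044832e+01,  1.38939492e-02,
       -2.15246487e-08,  2.08631542e-05]), 'ee_pos': array([0.20891622, 0.50858145, 0.23072129]), 'tcp_rot': array([-1.79937417e+02, -1.84569510e-03,  1.57664697e+02]), 'wrist_force': array([ 0.51409493,  0.59835406, -0.3105744 ]), 'torque': array([ 0.01005566, -0.02869216, -0.04185875]), 'grasp_force': 0.0, 'opening': 0.08533504746266533}
scene [-0.16568613 -0.84756419  1.03949259] -0.14058017442308068 [ 0.47976582  0.60283055 -0.63751085]
side [0.06459536 0.62614055 1.10173071] -0.1355643377129498 [ 0.36154753 -0.47303598 -0.8034428 ]
wrist [0.13955963 0.53712505 0.37351498] -0.0829760692641045 [ 0.27118663 -0.11175047 -0.9560176 ]
```

View pics/scene0.png

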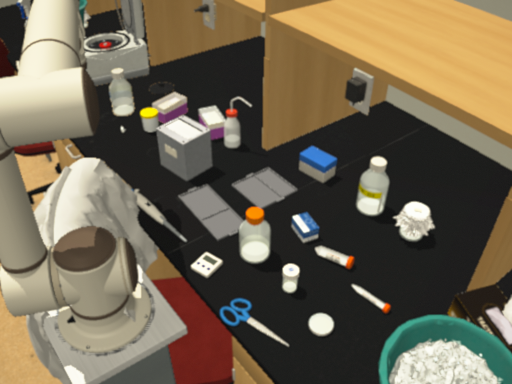

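View pics/side0.png

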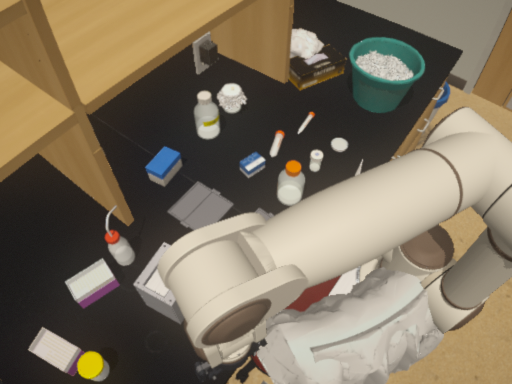

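The scene view shows the bottle near (255,235), carton (305,227), thick tube (335,257), thin tube (371,298), vial (290,277) and dish (321,324). The drop box is at (184,147), with the long tray at (210,210) and the square tray at (265,187). The side view shows the same things, with the arm hiding part of the long tray and the box.

```bash
python3 - <<'E'
from h import *
for n,boxes in(('scene0',dict(bottle=(238,205,272,265),carton=(290,210,322,244),thick=(313,243,357,272),thin=(350,282,394,314),vial=(280,262,302,294),dish=(305,310,337,338),box=(155,114,214,180),sq=(230,163,300,210),long=(175,180,245,240))),
 ('side0',dict(bottle=(276,160,306,206),carton=(238,150,268,178),thick=(268,128,288,160),thin=(295,110,317,136),vial=(308,148,325,173),dish=(330,136,350,153),sq=(165,180,235,230)))):
    im,d,P=load(n);X=cloud(d,P)
    print(n,'bench z',np.nanmedian(X[250:300,440:460,2]) if n=='scene0' else '')
    for k,(a,b,c,e) in boxes.items():
        Y=X[b:e,a:c].reshape(-1,3);lo=.0035 if k in('sq','long') else .006
        C=im[b:e,a:c].reshape(-1,3).max(1)
        Y=Y[(Y[:,2]>(-.01 if k in('sq','long') else .006))&(C>45)]
        if len(Y)<5: print(k,'few');continue
        (cx,cy),(w,h),ang=cv2.minAreaRect((Y[:,:2]*1000).astype(np.float32))
        print(k,len(Y),'rect c',round(cx),round(cy),'wh',round(w),round(h),'ang',round(ang,1),'z',np.round(np.percentile(Y[:,2],[5,50,98])*1000))
E
```

```text
scene0 bench z 0.0015488615031193638
bottle 1471 rect c 484 2 wh 250 98 ang 56.4 z [ 12.  98. 164.]
carton 553 rect c 622 -68 wh 116 81 ang 68.0 z [ 9. 42. 49.]
thick 408 rect c 608 -209 wh 53 116 ang 19.3 z [12. 27. 35.]
thin 273 rect c 579 -371 wh 28 126 ang 5.2 z [ 8. 16. 23.]
vial 402 rect c 453 -195 wh 103 40 ang 49.0 z [11. 62. 77.]
dish 428 rect c 416 -360 wh 66 59 ang 37.0 z [11. 15. 19.]
box 3044 rect c 571 529 wh 447 224 ang 66.3 z [ 13.  97. 155.]
sq 1691 rect c 594 138 wh 467 213 ang 29.0 z [  1.   5. 159.]
long 2324 rect c 415 146 wh 380 218 ang 54.1 z [  1.   5. 106.]
side0 bench z 
bottle 1024 rect c 330 100 wh 87 604 ang 34.8 z [ 19. 104. 676.]
carton 402 rect c 606 -94 wh 117 57 ang 79.9 z [ 9. 40. 46.]
thick 204 rect c 601 -209 wh 32 117 ang 18.5 z [17. 26. 33.]
thin 99 rect c 579 -372 wh 20 121 ang 4.2 z [10. 16. 24.]
vial 231 rect c 454 -239 wh 41 104 ang 34.6 z [10. 60. 76.]
dish 167 rect c 416 -355 wh 58 70 ang 44.0 z [10. 14. 20.]
sq 2932 rect c 519 302 wh 238 629 ang 41.8 z [ -2.   2. 709.]
```

View pics/wrist0.png

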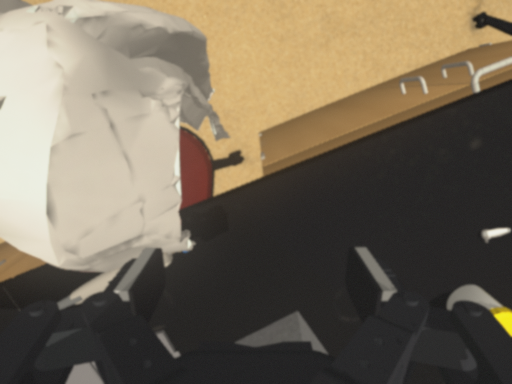

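The wrist view shows only the floor edge and a white sheet, because the arm is off to the left of the work. I'll merge the two fixed depth views into a top-down height map and cluster it.

```bash
python3 - <<'E'
from h import *
g=np.full((500,1000),-.05) # 1mm->2mm cells: x .2..1.2, y -.8..1.2 
allp=[]
for n in('scene0','side0'):
    im,d,P=load(n);X=cloud(d,P).reshape(-1,3);C=im.reshape(-1,3)
    m=(X[:,0]>.2)&(X[:,0]<1.2)&(X[:,1]>-.8)&(X[:,1]<1.0)&(X[:,2]<.8);X=X[m];C=C[m]
    b=X[(abs(X[:,2])<.01)&(C.max(1)<40)];A=np.c_[b[:,:2],np.ones(len(b))];co=np.linalg.lstsq(A,b[:,2],rcond=None)[0];print(n,'bench plane',co)
    allp.append(X[(X[:,1]<.75)])
X=np.concatenate(allp)
for lo in(.007,.05,.1):
    o=np.zeros((500,900),np.uint8);Y=X[(X[:,2]>lo)]
    i=((Y[:,0]-.2)/.002).astype(int);j=((Y[:,1]+.8)/.002).astype(int);o[i,j]=255
    oo=cv2.morphologyEx(o,cv2.MORPH_CLOSE,np.ones((7,7)))
    n,lab=cv2.connectedComponents(oo)
    for k in range(1,n):
        s=lab[i,j]==k
        if s.sum()<40: continue
        Z=Y[s];(cx,cy),(w,h),a=cv2.minAreaRect((Z[:,:2]*1000).astype(np.float32))
        print(lo,s.sum(),'c',round(cx),round(cy),'wh',round(w),round(h),'a',round(a,1),'z95',np.round(np.percentile(Z[:,2],95)*1000),'x',np.round(Z[:,0].min()*1000),np.round(Z[:,0].max()*1000),'y',np.round(Z[:,1].min()*1000),np.round(Z[:,1].max()*1000))
E
```

```text
scene0 bench plane [0.00039538 0.00099528 0.00172833]
side0 bench plane [0.00106458 0.00041815 0.00020653]
0.007 7576 c 249 335 wh 104 496 a 3.8 z95 712.0 x 200.0 314.0 y 89.0 582.0
0.007 455 c 274 -262 wh 81 190 a 0.8 z95 14.0 x 233.0 316.0 y -356.0 -167.0
0.007 428 c 303 -14 wh 83 74 a 13.8 z95 19.0 x 259.0 351.0 y -56.0 22.0
0.007 11136 c 432 -674 wh 253 293 a 89.9 z95 200.0 x 285.0 578.0 y -800.0 -547.0
0.007 576 c 445 170 wh 273 148 a 87.7 z95 13.0 x 366.0 517.0 y 35.0 305.0
0.007 589 c 416 -359 wh 66 61 a 20.9 z95 19.0 x 385.0 457.0 y -389.0 -327.0
0.007 2387 c 435 -59 wh 90 93 a 20.2 z95 161.0 x 390.0 480.0 y -106.0 -7.0
0.007 624 c 435 -216 wh 47 44 a 28.6 z95 76.0 x 413.0 463.0 y -238.0 -192.0
0.007 4179 c 491 413 wh 147 164 a 10.2 z95 153.0 x 414.0 572.0 y 328.0 502.0
0.007 2219 c 583 731 wh 221 71 a 13.5 z95 78.0 x 470.0 694.0 y 678.0 750.0
0.007 656 c 638 163 wh 195 184 a 82.1 z95 12.0 x 545.0 730.0 y 56.0 252.0
0.007 369 c 571 -374 wh 32 122 a 6.5 z95 22.0 x 558.0 593.0 y -434.0 -312.0
0.007 941 c 603 -74 wh 106 68 a 76.9 z95 47.0 x 565.0 644.0 y -124.0 -19.0
0.007 606 c
[... 1183 characters left out ...]
.0 1200.0 y -506.0 614.0
0.1 6642 c 237 441 wh 283 74 a 90.0 z95 712.0 x 200.0 274.0 y 299.0 582.0
0.1 10419 c 432 -674 wh 253 293 a 89.9 z95 200.0 x 285.0 578.0 y -800.0 -547.0
0.1 1232 c 435 -58 wh 86 82 a 54.4 z95 163.0 x 392.0 476.0 y -103.0 -13.0
0.1 2649 c 499 420 wh 128 151 a 8.5 z95 154.0 x 428.0 570.0 y 338.0 502.0
0.1 520 c 714 413 wh 44 95 a 18.4 z95 196.0 x 683.0 750.0 y 374.0 460.0
0.1 379 c 763 669 wh 80 67 a 31.4 z95 460.0 x 715.0 803.0 y 638.0 718.0
0.1 52427 c 966 54 wh 467 1120 a 0.0 z95 627.0 x 733.0 1200.0 y -506.0 614.0
0.1 549 c 809 -717 wh 125 168 a 30.4 z95 131.0 x 747.0 900.0 y -798.0 -631.0
0.1 4796 c 985 -539 wh 413 39 a 1.5 z95 345.0 x 778.0 1191.0 y -564.0 -525.0
```

Call:
step_arm(targets=[[1, [25, -32, 25], [0, 0, 0.05]], [1, [50, -65, 50], [0, 0, 0.1]], [1, [80, -100, 70], [0, 0, 0.15]], [1, [110, -135, 90], [0, 0, 0.2]], [1, [140, -170, 110], [0, 0, 0.25]], [1, [170, -205, 125], [0, 0, 0.3]], [1, [195, -240, 129], [0, 0, 0.35]], [1, [211, -259, 129], [0, 0, 0.389]]])

```text
time: 0.95
ee_pos: [0.4214, 0.2474, 0.3611]
tcp_rot: [180.0, 0.1, 180.0]
wrist_force: [-0.2, 1.1, -0.5]
opening: 0.0851
grasp_force: 0.0
```

```bash
python3 - <<'E'
from h import *
grab('wrist','w1');print(np.array(bot.camera_params('wrist')['K'])[0,0]);o=bot.get_obs();print(o['time'],o['q'],o['ee_pos'],o['tcp_rot'])
E
```

```text
314.21113483048015
1.0 [ 3.02441555e+01  1.79031030e+00  2.15950144e+01  1.09783808e+02
 -8.11737388e-02  3.02283309e+01] [0.42278617 0.24603643 0.36033735] [-1.79940384e+02  5.89213142e-02 -1.79984160e+02]
```

Call:
step_arm(targets=[[1, [0, -50, 0], [0, 0, 0]], [1, [0, -100, 0], [0, 0, 0]], [1, [0, -150, 0], [0, 0, 0]], [1, [0, -200, 0], [0, 0, 0]], [1, [0, -250, 0], [0, 0, 0]], [1, [0, -300, 0], [0, 0, 0]], [1, [0, -350, 0], [0, 0, 0]], [1, [0, -400, 0], [0, 0, 0]]])

```text
time: 1.8
ee_pos: [0.4194, -0.1522, 0.3603]
tcp_rot: [-180.0, 0.0, 180.0]
wrist_force: [1.8, 0.6, -0.9]
opening: 0.0852
grasp_force: 0.0
```

Call:
step_arm(targets=[[1, [0, -20, 0], [0, 0, 0]], [1, [0, -40, 0], [0, 0, 0]], [1, [0, -50, 0], [0, 0, 0]], [1, [0, -50, 0], [0, 0, 0]]])

```text
time: 2.2
ee_pos: [0.42, -0.2009, 0.3598]
tcp_rot: [180.0, -0.0, 179.9]
wrist_force: [-0.8, 0.3, 0.5]
opening: 0.0852
grasp_force: 0.0
```

```bash
python3 - <<'E'
from h import *
grab('wrist','w2');o=bot.get_obs();print(o['time'],o['q'],o['ee_pos'],o['tcp_rot'])
a=np.hstack([cv2.imread('pics/w1.png'),cv2.imread('pics/w2.png')]);cv2.imwrite('pics/w12.png',cv2.resize(a,(800,300)))
for n in('scene0','side0'):
    im,d,P=load(n);X=cloud(d,P).reshape(-1,3)
    for y0 in(-.5,-.3,-.1,.1,.3):
        m=(X[:,1]>y0)&(X[:,1]<y0+.2)&(X[:,2]>.21)&(X[:,0]>.6)
        print(n,y0,np.round(np.percentile(X[m,0],.5),3),np.round(X[m&(X[:,0]<np.percentile(X[m,0],3))].mean(0),3))
E
```

```text
2.25 [-2.54862447e+01 -1.43625384e+00  1.83299482e+01  1.09798839e+02
  9.62411818e-03 -2.53974268e+01] [ 0.41999637 -0.2001512   0.36009036] [ 1.79977308e+02 -2.53552764e-02  1.79911184e+02]
scene0 -0.5 0.77 [ 0.77  -0.4    0.496]
scene0 -0.3 0.77 [ 0.771 -0.199  0.492]
scene0 -0.1 0.736 [ 0.738 -0.071  0.429]
scene0 0.1 0.77 [0.771 0.177 0.494]
scene0 0.3 0.77 [0.772 0.395 0.494]
side0 -0.5 0.775 [ 0.775 -0.311  0.479]
side0 -0.3 0.772 [ 0.773 -0.194  0.491]
side0 -0.1 0.739 [ 0.74  -0.067  0.429]
side0 0.1 0.773 [0.773 0.208 0.493]
side0 0.3 0.773 [0.773 0.414 0.492]
```

View pics/w12.png

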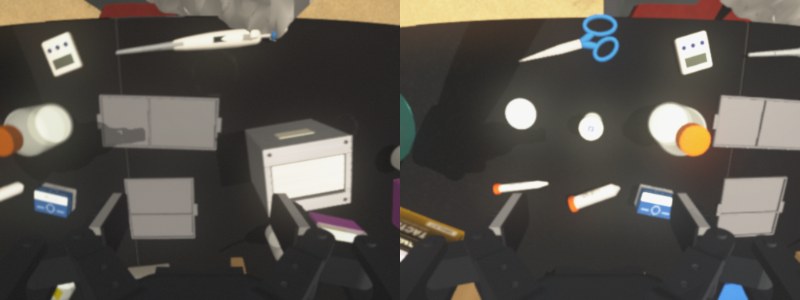

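In w1 (left half) the long tray is at (160,122), the square tray at (162,208) and the box top at (310,175). In w2 (right half) the dish is at (520,113), vial (591,127), bottle (680,130), thin tube (520,187), thick tube (595,196) and carton (655,203). Next I'll measure each of them precisely.

```bash
python3 - <<'E'
from h import *
for n in('w1','w2'):
    im,d,P=load(n);X=cloud(d,P)
    hsv=cv2.cvtColor(im,cv2.COLOR_RGB2HSV)
    b=X.reshape(-1,3);m=(abs(b[:,2])<.012)&(hsv[:,:,2].ravel()<45)&(b[:,0]>.3)&(b[:,0]<.75);b=b[m]
    co=np.linalg.lstsq(np.c_[b[:,:2],np.ones(len(b))],b[:,2],rcond=None)[0];print(n,'bench',co.round(4))
    Z=X[:,:,2]-(X[:,:,0]*co[0]+X[:,:,1]*co[1]+co[2])
    def rep(tag,mask,ero=0):
        mask=mask.astype(np.uint8)
        nn,lab,st,_=cv2.connectedComponentsWithStats(mask)
        for k in range(1,nn):
            if st[k,4]<60: continue
            s=lab==k;Y=X[s];Y=Y[~np.isnan(Y[:,0])]
            if len(Y)<40 or np.median(Y[:,0])<.36 or np.median(Y[:,0])>.74: continue
            (cx,cy),(w,h),a=cv2.minAreaRect((Y[:,:2]*1000).astype(np.float32))
            uv=np.argwhere(s).mean(0)[::-1]
            print(' ',tag,len(Y),'px',uv.round(),'c',round(cx,1),round(cy,1),'wh',round(w),round(h),'a',round(a,1),'Z',np.round(np.percentile(Z[s],[5,50,95])*1000,1))
    V=hsv[:,:,2];S=hsv[:,:,1]
    rep('h>8',(Z>.008)&(Z<.3)&(X[:,:,0]<.72)&(X[:,:,0]>.36))
    rep('h>30',(Z>.03)&(Z<.3)&(X[:,:,0]<.72)&(X[:,:,0]>.36))
    rep('gray',(abs(Z)<.012)&(V>75)&(S<60))
    rep('orange',(hsv[:,:,0]<18)&(S>150)&(V>120)&(Z>.008))
    rep('blue',(hsv[:,:,0]>100)&(hsv[:,:,0]<125)&(S>120)&(Z>.008))
    rep('box',(Z>.14)&(Z<.165)&(X[:,:,1]>.3)&(X[:,:,0]<.6))
E
```

```text
w1 bench [ 0.0008  0.     -0.0001]
  h>8 4881 px [ 45. 165.] c 434.4 -49.7 wh 86 69 a 12.5 Z [ 23.5 105.4 159.6]
  h>8 12750 px [386. 209.] c 498.9 423.1 wh 120 141 a 9.8 Z [ 37.8 148.5 150.9]
  h>8 183 px [508. 204.] c 517.2 690.4 wh 48 13 a 7.1 Z [ 8.7 17.8 29.4]
  h>8 469 px [ 14. 243.] c 591.0 -191.0 wh 29 74 a 19.0 Z [14.  24.5 28.8]
  h>8 371 px [508. 262.] c 632.7 723.0 wh 123 11 a 11.2 Z [ 8.8 16.3 25. ]
  h>8 1699 px [ 69. 255.] c 608.1 -78.0 wh 77 53 a 77.6 Z [12.6 41.3 43.1]
  h>8 1272 px [433. 291.] c 676.0 565.4 wh 123 23 a 75.7 Z [12.6 47.8 69.6]
  h>8 434 px [350. 311.] c 701.0 412.5 wh 11 34 a 76.3 Z [14.  58.3 91.7]
  h>30 4518 px [ 42. 166.] c 434.4 -49.8 wh 86 69 a 12.5 Z [ 42.  107.5 159.7]
  h>30 12285 px [388. 210.] c 498.9 423.1 wh 120 141 a 9.8 Z [ 55.9 148.6 151. ]
  h>30 1285 px [ 66. 258.] c 607.8 -78.1 wh 77 52 a 78.8 Z [33.  41.8 43.3]
  h>30 941 px [435. 294.] c 675.9 564.9 wh 122 23 a 75.7 Z [33.1 57.7 69.9]
  h>30 345 px [352. 315.] c 701.1 412.7 wh 11 34 a 76.3 Z [34.2 68.7 92.3]
  gray 10407 px [204. 156.] c 440.8 162.3 wh 264 114 a 88.2 Z [0.2 2.1 6
[... 2240 characters left out ...]
0.3  1.1]
  gray 380 px [161. 238.] c 579.7 -371.5 wh 43 113 a 21.2 Z [-1.5  0.4 11.1]
  gray 325 px [259. 250.] c 605.1 -201.6 wh 49 109 a 18.1 Z [-1.4 -0.1  1.9]
  gray 282 px [321. 242.] c 591.7 -83.9 wh 53 96 a 20.3 Z [-1.4  1.2 10.8]
  orange 209 px [363. 171.] c 429.1 -73.5 wh 19 44 a 67.5 Z [143.1 152.3 158.8]
  orange 73 px [123. 242.] c 582.7 -427.6 wh 20 11 a 6.8 Z [11.7 20.2 22.8]
  orange 120 px [220. 261.] c 614.7 -259.0 wh 32 12 a 21.9 Z [18.2 31.3 34.5]
  blue 194 px [313. 266.] c 614.0 -102.4 wh 32 28 a 77.6 Z [40.6 41.8 43.2]
  blue 83 px [339. 267.] c 524.9 -111.1 wh 229 19 a 29.1 Z [39.9 41.5 43.7]
  blue 61 px [337. 276.] c 537.7 -113.6 wh 239 24 a 27.5 Z [40.4 41.5 43.4]
```

```bash
python3 - <<'E'
from h import *
im,d,P=load('w1');hsv=cv2.cvtColor(im,cv2.COLOR_RGB2HSV);X=cloud(d,P);Z=X[:,:,2]-.0006
m=((abs(Z)<.012)&(hsv[:,:,2]>75)&(hsv[:,:,1]<60)).astype(np.uint8)
m=cv2.morphologyEx(m,cv2.MORPH_CLOSE,np.ones((9,9)));m=cv2.morphologyEx(m,cv2.MORPH_OPEN,np.ones((45,45)))
n,lab,st,_=cv2.connectedComponentsWithStats(m)
for k in range(1,n):
    c=cv2.findContours((lab==k).astype(np.uint8),0,2)[0][0].reshape(-1,2)
    q=onplane(P,c,.007)[:,:2]*1000
    print(st[k],np.round(cv2.minAreaRect(q.astype(np.float32)),1) if 0 else cv2.minAreaRect(q.astype(np.float32)))
    r=(lab==k)&(Z>.0048);Y=X[r][:,:2]*1000;print(' rim pts',len(Y),cv2.minAreaRect(Y.astype(np.float32)),np.median(Z[lab==k]))
# rim pts overall (tabs included?)
out=im.copy();out[(m>0)&(Z>.0048)]=[255,0,0]
# box top: flap outline
cr=np.hstack([cv2.resize(out[100:330,110:310],(400,460)),cv2.resize(im[140:290,300:470],(396,350))[:460] if 0 else cv2.copyMakeBorder(cv2.resize(im[140:290,300:470],(396,350)),0,110,0,0,0)])
cv2.imwrite('pics/cr.png',cr[:,:,::-1])
E
```

```text
[  130   122   150    70 10108] ((439.523681640625, 165.41253662109375), (243.54214477539062, 111.35030364990234), 88.19026947021484)
 rim pts 1030 ((438.2524108886719, 165.37783813476562), (243.22323608398438, 107.33367156982422), 87.89808654785156) nan
[ 166  228   84   78 6498] ((642.2723388671875, 159.17930603027344), (158.93731689453125, 155.9110565185547), 0.18829575181007385)
 rim pts 720 ((640.714599609375, 160.24427795410156), (157.90325927734375, 153.75209045410156), 0.20039013028144836) nan
```

View pics/cr.png

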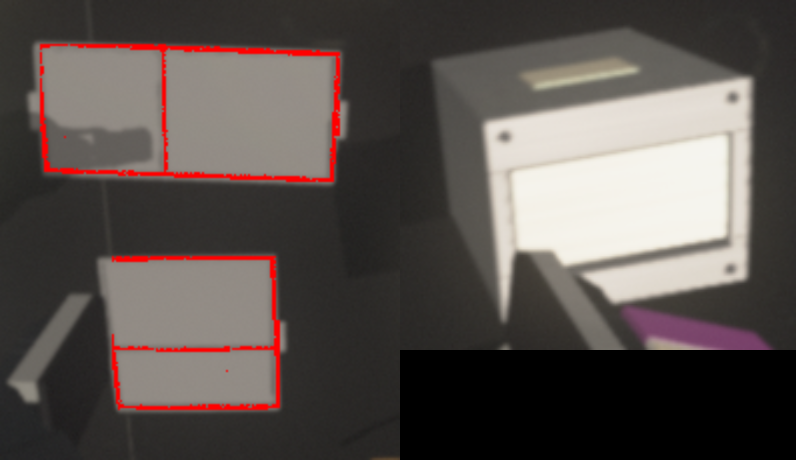

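Call:
step_arm(targets=[[1, [5, -5, -45], [0, 0, 0]], [1, [10, -11, -90], [0, 0, 0]], [1, [15, -16, -135], [0, 0, 0]], [1, [15, -16, -180], [0, 0, 0]], [1, [15, -16, -225], [0, 0, 0]], [1, [15, -16, -265], [0, 0, 0]], [1, [15, -16, -295], [0, 0, 0]], [1, [15, -16, -295], [0, 0, 0]]])

```text
time: 3.05
ee_pos: [0.4329, -0.2139, 0.0615]
tcp_rot: [179.8, -0.3, -180.0]
wrist_force: [-0.2, -0.3, 0.9]
opening: 0.0855
grasp_force: 0.0
```

The left crop shows the rims found: the long tray at (440,165) mm turned about -2°, and the square tray at (641,160) mm turned about 0°. The right crop shows the box top with its bright flap in the middle. Now I'll grasp the vial.

Call:
step_arm(targets=[[1, [0, 0, -12], [0, 0, 0]], [1, [0, 0, -22], [0, 0, 0]], [1, [0, 0, -22], [0, 0, 0]], [0.3, [0, 0, -22], [0, 0, 0]], [0.3, [0, 0, -22], [0, 0, 0]], [0.3, [0, 0, -22], [0, 0, 0]], [0.3, [0, 0, -22], [0, 0, 0]], [0.3, [0, 0, -22], [0, 0, 0]]], force=40)

```text
time: 3.85
ee_pos: [0.4355, -0.2164, 0.0441]
tcp_rot: [-180.0, 0.1, 180.0]
wrist_force: [-0.9, 2.4, 5.5]
opening: 0.0411
grasp_force: 40.5
```

```bash
python3 - <<'E'
from h import *
grab('scene','s1');grab('side','d1');o=bot.get_obs();print(o['time'],o['q'],o['ee_pos'],o['opening'],o['grasp_force'])
p=np.array([.435,-.216]);u=p/np.linalg.norm(p)
pts=[]
for n in('s1','d1'):
    im,d,P=load(n);X=cloud(d,P).reshape(-1,3);pts.append(X)
X=np.concatenate(pts);r=X[:,:2]@u;t=X[:,:2]@np.array([-u[1],u[0]])
for a in np.arange(.04,.62,.04):
    m=(r>a)&(r<a+.04)&(abs(t)<.15)&(X[:,2]>.09);
    if m.sum()>5: print(round(a,2),np.round(np.percentile(X[m,2],[1,99]),3),np.round(np.percentile(t[m],[1,99]),3))
E
```

```text
3.95 [-2.64345290e+01 -3.19795787e+00 -1.89406086e+01  7.41800749e+01
  1.31041285e-02 -2.63891545e+01] [ 0.4354633  -0.21642026  0.04413283] 0.04083032295518103 40.54515207377335
0.04 [0.109 0.63 ] [-0.098  0.144]
0.08 [0.514 0.621] [-0.062  0.062]
0.12 [0.506 0.613] [-0.061  0.061]
0.16 [0.498 0.603] [-0.061  0.06 ]
0.2 [0.488 0.594] [-0.061  0.061]
0.24 [0.482 0.585] [-0.061  0.059]
0.28 [0.475 0.576] [-0.059  0.059]
0.32 [0.469 0.566] [-0.056  0.057]
0.36 [0.093 0.554] [-0.052  0.148]
0.4 [0.096 0.54 ] [-0.052  0.145]
0.44 [0.098 0.532] [-0.061  0.118]
0.48 [0.099 0.528] [-0.062  0.062]
0.52 [0.144 0.513] [-0.055  0.053]
```

View pics/s1.png

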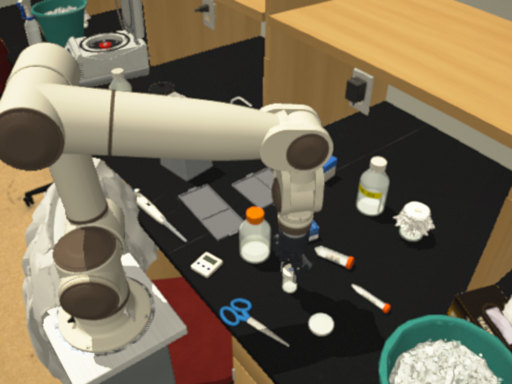

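The scene view shows the gripper holding the vial at (290,270), with the forearm well above the bottle. I'll lift and carry it to the box.

Call:
step_arm(targets=[[0.3, [0, 0, 30], [0, 0, 0]], [0.3, [0, 0, 75], [0, 0, 0]], [0.3, [0, 0, 120], [0, 0, 0]], [0.3, [0, 0, 165], [0, 0, 0]], [0.3, [0, 5, 205], [0, 0, 0]], [0.3, [5, 40, 220], [0, 0, 0.02]], [0.3, [10, 85, 220], [0, 0, 0.04]], [0.3, [15, 130, 220], [0, 0, 0.06]]])

```text
time: 4.75
ee_pos: [0.4502, -0.0853, 0.2639]
tcp_rot: [-180.0, 0.1, -176.7]
wrist_force: [0.4, -0.2, -0.6]
opening: 0.0413
grasp_force: 41.0
```

Call:
step_arm(targets=[[0.3, [5, 45, 0], [0, 0, 0.02]], [0.3, [10, 90, 0], [0, 0, 0.04]], [0.3, [15, 135, 0], [0, 0, 0.06]], [0.3, [20, 180, 0], [0, 0, 0.08]], [0.3, [25, 225, 0], [0, 0, 0.09]], [0.3, [30, 270, 0], [0, 0, 0.1]], [0.3, [35, 315, 0], [0, 0, 0.109]], [0.3, [38, 360, 0], [0, 0, 0.109]]])

```text
time: 5.55
ee_pos: [0.4879, 0.2756, 0.2631]
tcp_rot: [-180.0, -0.0, -170.3]
wrist_force: [2.0, -0.7, -0.7]
opening: 0.0412
grasp_force: 41.0
```

Call:
step_arm(targets=[[0.3, [3, 45, 0], [0, 0, 0]], [0.3, [5, 90, 0], [0, 0, 0]], [0.3, [7, 130, 0], [0, 0, 0]], [0.3, [7, 149, 0], [0, 0, 0]], [0.3, [7, 149, 0], [0, 0, 0]], [0.3, [7, 149, 0], [0, 0, 0]]])

```text
time: 6.15
ee_pos: [0.4949, 0.4227, 0.2627]
tcp_rot: [-180.0, -0.1, -170.3]
wrist_force: [-0.2, -0.2, -1.8]
opening: 0.041
grasp_force: 41.0
```

```bash
python3 - <<'E'
from h import *
im=[grab('scene','s2')[0],grab('wrist','w3')[0]];o=bot.get_obs();print(o['time'],o['q'],o['ee_pos'],o['tcp_rot'],o['opening'],o['grasp_force'])
cv2.imwrite('pics/c2.png',cv2.resize(np.hstack([cv2.resize(im[0][60:252,80:336],(512,384)),im[1]]),(800,300))[:,:,::-1])
E
```

```text
6.25 [ 4.04280505e+01  2.08716950e+01  3.25436828e+01  1.01672830e+02
 -1.01683147e-02  3.08382563e+01] [0.49515696 0.42176333 0.26354447] [-1.79990837e+02  4.48913206e-03 -1.70410205e+02] 0.0410565547800362 41.003209169175534
```

View pics/c2.png

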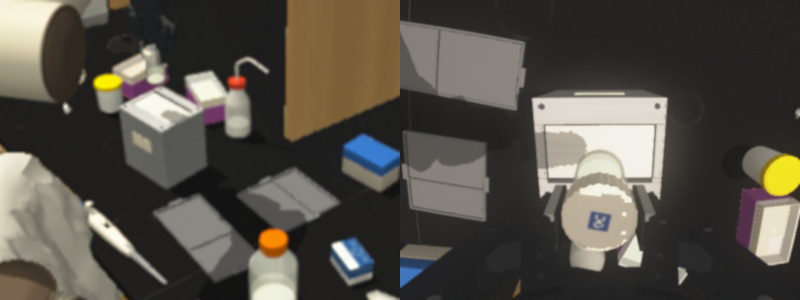

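The left half shows the gripper above the box. The right half shows the flap's corners at about (546,125), (655,125) and (655,182), with the vial centred sideways on it.

```bash
python3 - <<'E'
from h import *
im,d,P=load('w3');X=cloud(d,P);uv=[((x-400)*1.28,y*1.28) for x,y in((546,125),(655,125),(655,180),(546,178),(534,98),(667,98))]
print((onplane(P,uv,.15)*1000).round(1))
g=cv2.cvtColor(im,cv2.COLOR_RGB2GRAY).astype(int)
for col in(190,310,318): print(col,g[120:260:3,col])
m=(abs(X[:,:,2]-.15)<.004);Y=X[m][:,:2];print(cv2.minAreaRect((Y*1000).astype(np.float32)))
E
```

```text
[[480.  362.3 150. ]
 [460.5 476.4 150. ]
 [522.3 491.3 150. ]
 [540.7 368.7 150. ]
 [453.8 346.8 150. ]
 [430.6 482.2 150. ]]
190 [ 88 100 205 221 218 219 218 217 218 219 216 217 215 168 233 238 214 172
 171 173 168 167 167 165 170 164 165 165 165 162 159 163 209 213 194 188
 116 106 173 216 215 210 105  55  58  72  97]
310 [ 98 113 216 219 220 220 223 221 219 218 220 218 218 170 241 242 242 242
 242 242 242 242 242 242 242 241 241 242 241 242 241 241 240 241 240 235
 123 112 184 141 115 115 116 113 112 111 109]
318 [ 95 111 215 218 220 220 222 221 219 218 219 218 219 169 241 242 242 242
 242 242 242 242 242 242 242 241 241 242 241 241 241 241 240 240 239 234
 116 109 186 213 214 209 153  75  92 105 110]
((499.1098937988281, 423.077880859375), (115.80567932128906, 140.9874725341797), 9.720069885253906)
```

Call:
step_arm(targets=[[0.3, [1, 1, -30], [0, 0, 0]], [0.3, [1, 1, -55], [0, 0, 0]], [0.3, [1, 1, -70], [0, 0, 0]], [0.3, [1, 1, -80], [0, 0, 0]], [0.3, [1, 1, -90], [0, 0, 0]], [0.3, [1, 1, -100], [0, 0, 0]], [0.3, [1, 1, -110], [0, 0, 0]], [0.3, [1, 1, -110], [0, 0, 0]]])

```text
time: 7.05
ee_pos: [0.4956, 0.4234, 0.1518]
tcp_rot: [-179.9, -0.1, -170.4]
wrist_force: [-0.9, -0.4, -0.1]
opening: 0.0411
grasp_force: 41.0
```

Call:
step_arm(targets=[[0.3, [0, 0, -10], [0, 0, 0]], [0.3, [0, 0, -20], [0, 0, 0]], [0.3, [0, 0, -30], [0, 0, 0]], [0.3, [0, 0, -38], [0, 0, 0]], [0.3, [0, 0, -38], [0, 0, 0]], [0.3, [0, 0, -38], [0, 0, 0]]])

```text
time: 7.65
ee_pos: [0.4959, 0.4237, 0.1151]
tcp_rot: [-180.0, -0.0, -170.4]
wrist_force: [0.2, 0.4, -0.6]
opening: 0.0412
grasp_force: 41.0
```

Call:
step_arm(targets=[[0.68, [0, 0, 0], [0, 0, 0]], [0.68, [0, 0, 0], [0, 0, 0]], [0.68, [0, 0, 0], [0, 0, 0]], [0.68, [0, 0, 0], [0, 0, 0]], [0.68, [0, 0, 15], [0, 0, 0]], [0.68, [0, 0, 45], [0, 0, 0]], [0.68, [0, 0, 90], [0, 0, 0]], [0.68, [0, 0, 135], [0, 0, 0]]])

```text
time: 8.45
ee_pos: [0.4956, 0.4234, 0.2527]
tcp_rot: [180.0, 0.0, -170.4]
wrist_force: [1.1, 0.2, 0.3]
opening: 0.0583
grasp_force: 0.0
```

```bash
python3 - <<'E'
from h import *
im=[grab('scene','s4')[0],grab('wrist','w4')[0]];o=bot.get_obs();print(o['time'],o['ee_pos'],o['opening'],o['grasp_force'])
cv2.imwrite('pics/c4.png',cv2.resize(np.hstack([cv2.resize(im[0][60:252,80:336],(512,384)),im[1]]),(800,300))[:,:,::-1])
E
```

```text
8.55 [0.49701425 0.42462066 0.25909707] 0.058162890451577506 0.0
```

View pics/c4.png

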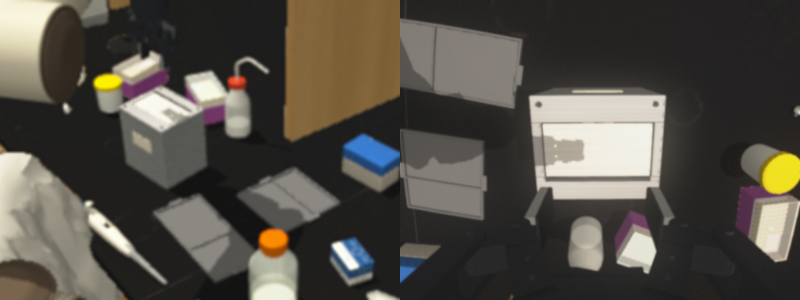

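The flap has closed and the vial is inside; the white body at (585,240) is the wash bottle behind the box. Next is the dish.

Call:
step_arm(targets=[[1, [-4, -45, 0], [0, 0, -0.02]], [1, [-8, -90, 0], [0, 0, -0.04]], [1, [-12, -135, 0], [0, 0, -0.06]], [1, [-16, -180, 0], [0, 0, -0.08]], [1, [-20, -225, 0], [0, 0, -0.1]], [1, [-24, -270, 0], [0, 0, -0.12]], [1, [-28, -315, 0], [0, 0, -0.14]], [1, [-32, -360, 0], [0, 0, -0.168]]])

```text
time: 9.35
ee_pos: [0.4634, 0.0621, 0.2514]
tcp_rot: [180.0, 0.1, 180.0]
wrist_force: [0.3, 0.5, 0.1]
opening: 0.0854
grasp_force: 0.0
```

Call:
step_arm(targets=[[1, [-5, -45, 0], [0, 0, 0]], [1, [-10, -90, 0], [0, 0, 0]], [1, [-15, -135, 0], [0, 0, 0]], [1, [-20, -180, 0], [0, 0, 0]], [1, [-25, -225, 0], [0, 0, 0]], [1, [-30, -270, 0], [0, 0, 0]], [1, [-35, -315, 0], [0, 0, 0]], [1, [-40, -360, 0], [0, 0, 0]]])

```text
time: 10.15
ee_pos: [0.4233, -0.2981, 0.2514]
tcp_rot: [-180.0, 0.1, -180.0]
wrist_force: [0.4, 0.1, 0.5]
opening: 0.0851
grasp_force: 0.0
```

Call:
step_arm(targets=[[1, [-4, -35, 0], [0, 0, 0]], [1, [-7, -63, -30], [0, 0, 0]], [1, [-7, -63, -75], [0, 0, 0]], [1, [-7, -63, -120], [0, 0, 0]], [1, [-7, -63, -165], [0, 0, 0]], [1, [-7, -63, -200], [0, 0, 0]], [1, [-7, -63, -210], [0, 0, 0]], [1, [-7, -63, -210], [0, 0, 0]]])

```text
time: 10.95
ee_pos: [0.4166, -0.3589, 0.0401]
tcp_rot: [179.9, -0.1, -180.0]
wrist_force: [-0.4, -0.2, 0.6]
opening: 0.0853
grasp_force: 0.0
```

```bash
python3 - <<'E'
from h import *
im,d,P=grab('wrist','w5');o=bot.get_obs();print(o['time'],o['ee_pos'],o['tcp_rot'])
X=cloud(d,P);m=(X[:,:,2]>.009)&(X[:,:,2]<.02)&(abs(X[:,:,0]-.417)<.045)&(abs(X[:,:,1]+.36)<.05)&(im.min(2)>90)
print(m.sum(),cv2.minAreaRect((X[m][:,:2]*1000).astype(np.float32)),np.percentile(X[m][:,2],[5,50,95]))
E
```

```text
11.0 [ 0.41742704 -0.35960519  0.04177498] [-1.79962271e+02  4.29128431e-02 -1.79985730e+02]
7976 ((416.0685119628906, -359.8796691894531), (60.34858322143555, 60.86602020263672), 70.86787414550781) [0.01321544 0.01438405 0.01535414]
```

View pics/w5.png

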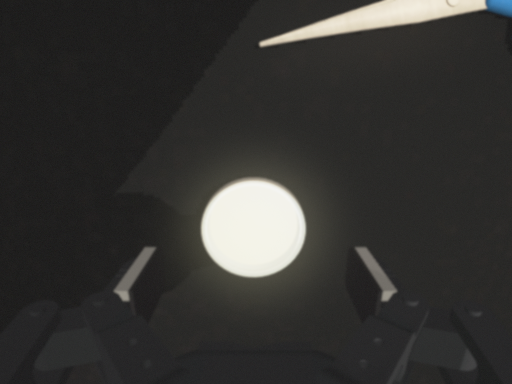

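The dish is centred between the fingers at (253,227).

Call:
step_arm(targets=[[1, [-1, 0, -20], [0, 0, 0]], [1, [-1, 0, -33], [0, 0, 0]], [1, [-1, 0, -37], [0, 0, 0]], [1, [-1, 0, -37], [0, 0, 0]], [0.5, [-1, 0, -37], [0, 0, 0]], [0.5, [-1, 0, -37], [0, 0, 0]], [0.5, [-1, 0, -37], [0, 0, 0]], [0.5, [-1, 0, -37], [0, 0, 0]]], force=25)

```text
time: 11.8
ee_pos: [0.4165, -0.3596, 0.0046]
tcp_rot: [-179.9, 0.1, -180.0]
wrist_force: [-2.1, 1.8, 5.2]
opening: 0.0586
grasp_force: 26.1
```

Call:
step_arm(targets=[[0.5, [0, 0, 5], [0, 0, 0]], [0.5, [0, 0, 20], [0, 0, 0]], [0.5, [0, 0, 50], [0, 0, 0]], [0.5, [0, 0, 95], [0, 0, 0]], [0.5, [0, 0, 97], [0, 0, 0]]])

```text
time: 12.3
ee_pos: [0.4181, -0.3611, 0.1076]
tcp_rot: [-179.7, 0.4, -180.0]
wrist_force: [0.6, 0.4, 0.1]
opening: 0.058
grasp_force: 26.8
```

```bash
python3 - <<'E'
from h import *
im,d,P=grab('wrist','w6');s=grab('scene','s6')[0];o=bot.get_obs();print(o['time'],o['ee_pos'],o['opening'],o['grasp_force'])
X=cloud(d,P);m=(X[:,:,2]>.06)&(abs(X[:,:,0]-.417)<.04)&(abs(X[:,:,1]+.36)<.04)&(im.min(2)>110)
Y=X[m];print(len(Y),cv2.minAreaRect((Y[:,:2]*1000).astype(np.float32)),np.percentile(Y[:,2],[5,50,95]))
print(np.linalg.lstsq(np.c_[Y[:,:2],np.ones(len(Y))],Y[:,2],rcond=None)[0])
cv2.imwrite('pics/c6.png',cv2.resize(np.hstack([cv2.resize(s[200:392,200:456],(512,384)),im]),(800,300))[:,:,::-1])
E
```

```text
12.4 [ 0.41683022 -0.35998745  0.10281034] 0.058404569291822424 26.783599996908265
11688 ((416.98760986328125, -360.0814514160156), (61.0557861328125, 63.005897521972656), 42.612876892089844) [0.11607613 0.11729851 0.11835016]
[-0.00336742  0.00873546  0.12235308]
```

View pics/c6.png

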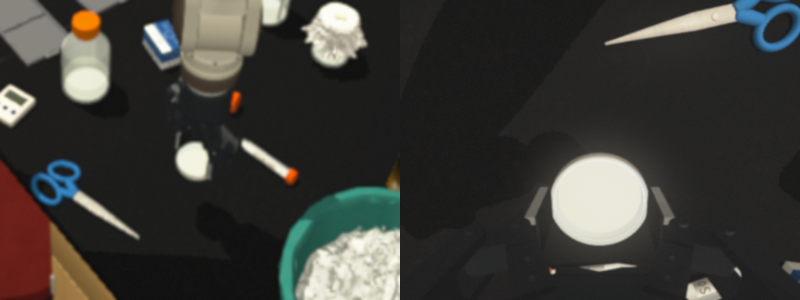

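Call:
step_arm(targets=[[0.5, [0, 0, 40], [0, 0, 0]], [0.5, [0, 0, 80], [0, 0, 0]], [0.5, [10, 20, 115], [0, 0, 0]], [0.5, [30, 60, 120], [0, 0, 0]], [0.5, [50, 100, 120], [0, 0, 0]], [0.5, [70, 140, 120], [0, 0, 0]], [0.5, [90, 180, 120], [0, 0, 0]], [0.5, [110, 220, 120], [0, 0, 0]]])

```text
time: 13.2
ee_pos: [0.5261, -0.1374, 0.2195]
tcp_rot: [180.0, -0.1, -180.0]
wrist_force: [0.8, -1.0, -0.0]
opening: 0.0583
grasp_force: 27.1
```

Call:
step_arm(targets=[[0.5, [12, 42, 0], [0, 0, 0]], [0.5, [25, 84, 0], [0, 0, 0]], [0.5, [38, 126, 0], [0, 0, 0]], [0.5, [50, 168, 0], [0, 0, 0]], [0.5, [62, 210, 0], [0, 0, 0]], [0.5, [74, 252, 0], [0, 0, 0]], [0.5, [83, 290, -20], [0, 0, 0]], [0.5, [84, 300, -60], [0, 0, 0]]])

```text
time: 14.0
ee_pos: [0.6114, 0.1647, 0.1609]
tcp_rot: [179.9, 0.2, -179.8]
wrist_force: [1.4, 0.1, -1.5]
opening: 0.0579
grasp_force: 27.1
```

Call:
step_arm(targets=[[0.5, [0, 0, -40], [0, 0, 0]], [0.5, [0, 0, -80], [0, 0, 0]], [0.5, [0, 0, -110], [0, 0, 0]], [0.5, [0, 0, -130], [0, 0, 0]], [0.5, [0, 0, -140], [0, 0, 0]], [0.5, [0, 0, -140], [0, 0, 0]]])

```text
time: 14.6
ee_pos: [0.6088, 0.1604, 0.0184]
tcp_rot: [-179.9, -0.2, -180.0]
wrist_force: [-0.1, 0.7, 0.1]
opening: 0.0579
grasp_force: 27.1
```

```bash
python3 - <<'E'
from h import *
im,d,P=grab('wrist','w7');o=bot.get_obs();print(o['time'],o['ee_pos'],o['tcp_rot'],o['opening'],o['wrist_force'],o['q'])
E
```

```text
14.65 [0.60968844 0.16062976 0.02005217] [-1.79985312e+02 -5.87770048e-02 -1.79991183e+02] 0.058037361176667884 [0.56868257 0.49635459 0.18928983] [1.47595154e+01 1.70477536e+01 5.97922270e-01 7.36107483e+01
 7.61492334e-04 1.47506905e+01]
```

View pics/w7.png

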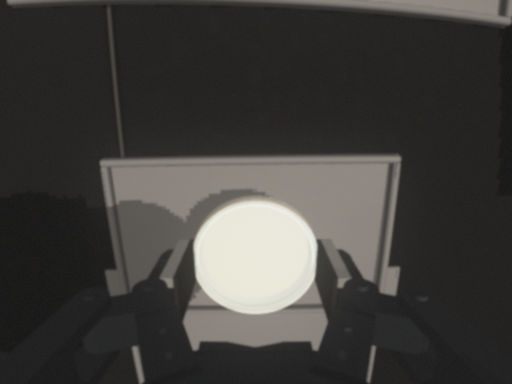

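The dish at (255,255) sits between the near rim (row 160) and the rib (row 305). I'll check those edges by ray.

```bash
python3 - <<'E'
from h import *
im,d,P=load('w7');print((onplane(P,[(255,156),(255,163),(330,303),(330,309),(190,305),(118,255),(390,225)],.007)*1000).round(1))
E
```

```text
[[562.  160.5   7. ]
 [565.5 160.5   7. ]
 [648.4 204.5   7. ]
 [652.6 204.8   7. ]
 [649.8 122.6   7. ]
 [617.5  84.1   7. ]
 [599.1 233.3   7. ]]
```

Call:
step_arm(targets=[[0.5, [-2, -1, -10], [0, 0, 0]], [0.5, [-2, -1, -17], [0, 0, 0]], [0.5, [-2, -1, -17], [0, 0, 0]], [0.85, [-2, -1, -17], [0, 0, 0]], [0.85, [-2, -1, -17], [0, 0, 0]], [0.85, [-2, -1, -17], [0, 0, 0]], [0.85, [-2, -1, 10], [0, 0, 0]], [0.85, [-2, -1, 50], [0, 0, 0]]])

```text
time: 15.45
ee_pos: [0.6063, 0.1593, 0.0681]
tcp_rot: [-179.9, -0.3, -180.0]
wrist_force: [0.2, -0.2, -0.1]
opening: 0.0729
grasp_force: 0.0
```

Call:
step_arm(targets=[[0.85, [0, 0, 40], [0, 0, 0]], [0.85, [0, 0, 80], [0, 0, 0]], [0.85, [0, 0, 100], [0, 0, 0]], [0.85, [0, 0, 100], [0, 0, 0]]])

```text
time: 15.85
ee_pos: [0.6093, 0.1601, 0.1741]
tcp_rot: [179.9, 0.3, -180.0]
wrist_force: [0.6, 0.9, 0.1]
opening: 0.0729
grasp_force: 0.0
```

```bash
python3 - <<'E'
from h import *
im,d,P=grab('wrist','w8');o=bot.get_obs();print(o['time'],o['ee_pos'],o['tcp_rot'],o['opening'])
X=cloud(d,P);m=(X[:,:,2]>.012)&(X[:,:,2]<.03)&(abs(X[:,:,0]-.607)<.05)&(abs(X[:,:,1]-.16)<.05)&(im.min(2)>110)
Y=X[m];print(len(Y),cv2.minAreaRect((Y[:,:2]*1000).astype(np.float32)),np.percentile(Y[:,2],[5,50,95]))
E
```

```text
15.9 [0.6086815  0.15995209 0.17158608] [ 1.79959542e+02  1.41683420e-01 -1.79986110e+02] 0.07246414477195787
2918 ((608.1646728515625, 159.6861572265625), (59.7050666809082, 60.71824645996094), 87.70317077636719) [0.01506525 0.01631796 0.01749574]
```

Call:
step_arm(targets=[[1, [0, -20, 0], [0, 0, 0.14]], [1, [0, -50, 0], [0, 0, 0.28]], [1, [0, -80, 0], [0, 0, 0.42]], [1, [0, -110, 0], [0, 0, 0.56]], [1, [0, -140, 0], [0, 0, 0.7]], [1, [0, -170, 0], [0, 0, 0.84]], [1, [0, -200, 0], [0, 0, 0.98]], [1, [0, -220, 0], [0, 0, 1.12]]])

```text
time: 16.7
ee_pos: [0.6072, -0.0621, 0.1682]
tcp_rot: [179.9, -0.1, -115.5]
wrist_force: [0.9, -0.4, 0.6]
opening: 0.0855
grasp_force: 0.0
```

Call:
step_arm(targets=[[1, [0, -10, -30], [0, 0, 0.12]], [1, [0, -18, -60], [0, 0, 0.233]], [1, [0, -18, -80], [0, 0, 0.233]], [1, [0, -18, -80], [0, 0, 0.233]], [1, [0, -18, -80], [0, 0, 0.233]]])

```text
time: 17.2
ee_pos: [0.6075, -0.0781, 0.0896]
tcp_rot: [179.9, -0.0, -102.5]
wrist_force: [-0.2, 0.1, 0.8]
opening: 0.0852
grasp_force: 0.0
```

```bash
python3 - <<'E'
from h import *
im,d,P=grab('wrist','w9');o=bot.get_obs();print(o['time'],o['ee_pos'],o['tcp_rot'],o['q'])
X=cloud(d,P);m=(X[:,:,2]>.036)&(X[:,:,2]<.05)&(abs(X[:,:,0]-.608)<.07)&(abs(X[:,:,1]+.079)<.07)
m=cv2.morphologyEx(m.astype(np.uint8),cv2.MORPH_OPEN,np.ones((5,5)))>0
Y=X[m];print(len(Y),cv2.minAreaRect((Y[:,:2]*1000).astype(np.float32)),np.percentile(Y[:,2],[5,50,95]))
E
```

```text
17.25 [ 0.60810296 -0.07809826  0.09070654] [-1.79992099e+02  1.31273865e-03 -1.02474661e+02] [-7.31867538e+00  1.31131218e+01  3.71083179e+00  8.05897229e+01
  5.97377627e-04 -8.48440140e+01]
8310 ((608.4889526367188, -79.31346130371094), (75.5231704711914, 49.72865295410156), 77.35852813720703) [0.04101153 0.04211356 0.04312457]
```

View pics/w9.png

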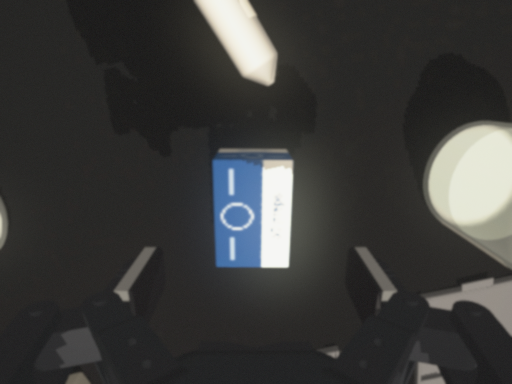

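The carton is square between the fingers at (253,210), and the bottle at (480,185) is well clear.

Call:
step_arm(targets=[[1, [0, -1, -40], [0, 0, 0]], [1, [0, -1, -70], [0, 0, 0]], [1, [0, -1, -78], [0, 0, 0]], [1, [0, -1, -78], [0, 0, 0]], [0.4, [0, -1, -78], [0, 0, 0]], [0.4, [0, -1, -78], [0, 0, 0]], [0.4, [0, -1, -78], [0, 0, 0]], [0.4, [0, -1, -78], [0, 0, 0]]], force=30)

```text
time: 18.05
ee_pos: [0.6092, -0.0794, 0.0144]
tcp_rot: [-179.8, 0.0, -102.5]
wrist_force: [-0.5, -0.2, 7.7]
opening: 0.0512
grasp_force: 32.3
```

Call:
step_arm(targets=[[0.4, [0, 0, 10], [0, 0, 0]], [0.4, [0, 0, 45], [0, 0, 0]], [0.4, [0, 5, 85], [0, 0, 0.03]], [0.4, [0, 40, 100], [0, 0, 0.06]], [0.4, [0, 85, 100], [0, 0, 0.1]], [0.4, [0, 130, 100], [0, 0, 0.14]], [0.4, [-20, 165, 100], [0, 0, 0.18]], [0.4, [-60, 175, 100], [0, 0, 0.183]]])

```text
time: 18.85
ee_pos: [0.5483, 0.0987, 0.1125]
tcp_rot: [-180.0, 0.0, -91.8]
wrist_force: [-1.2, -0.1, -0.4]
opening: 0.0511
grasp_force: 31.7
```

Call:
step_arm(targets=[[0.4, [-45, 0, 0], [0, 0, 0]], [0.4, [-90, 0, 0], [0, 0, 0]], [0.4, [-111, 1, -25], [0, 0, 0]], [0.4, [-111, 1, -50], [0, 0, 0]], [0.4, [-111, 1, -60], [0, 0, 0]], [0.4, [-111, 1, -60], [0, 0, 0]], [0.4, [-111, 1, -60], [0, 0, 0]]])

```text
time: 19.55
ee_pos: [0.4377, 0.0967, 0.0533]
tcp_rot: [-180.0, 0.0, -92.0]
wrist_force: [0.8, 0.4, 0.0]
opening: 0.0509
grasp_force: 31.8
```

```bash
python3 - <<'E'
from h import *
im,d,P=grab('wrist','w10');o=bot.get_obs();print(o['time'],o['ee_pos'],o['tcp_rot'],o['opening'])
X=cloud(d,P);z0=o['ee_pos'][2];m=(X[:,:,2]>z0+.02)&(X[:,:,2]<z0+.045)&(abs(X[:,:,0]-.437)<.06)&(abs(X[:,:,1]-.097)<.06)
Y=X[m];print(len(Y),cv2.minAreaRect((Y[:,:2]*1000).astype(np.float32)),np.percentile(Y[:,2],[5,50,95]))
E
```

```text
19.6 [0.43794115 0.09682083 0.05350468] [-1.79931923e+02  1.70317238e-02 -9.19969169e+01] 0.05133134818612539
20517 ((437.7244873046875, 95.64616394042969), (73.83406829833984, 87.56446838378906), 87.3904037475586) [0.07950601 0.08115428 0.0908646 ]
```

View pics/w10.png

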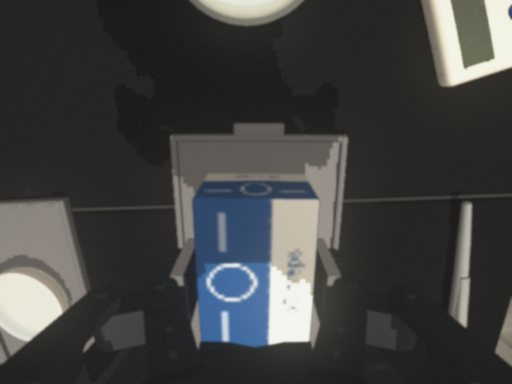

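The carton at (255,260) hangs over the short bay, with the tray end edge at row 140. I'll check whether it is tilted in the grip before lowering it.

```bash
python3 - <<'E'
from h import *
im,d,P=load('w10');X=cloud(d,P)
for u in(225,250,290):
    print(u,[tuple((X[v,u]*1000).round().astype(int)[[1,2]]) for v in range(170,345,10)])
m=np.zeros(d.shape,bool);m[270:335,210:305]=1;Y=X[m];print(np.linalg.lstsq(np.c_[Y[:,:2],np.ones(len(Y))],Y[:,2],rcond=None)[0])
print((onplane(P,[(255,137),(255,143),(182,200),(336,200)],.007)*1000).round(1))
E
```

```text
225 [(np.int64(66), np.int64(2)), (np.int64(59), np.int64(55)), (np.int64(59), np.int64(72)), (np.int64(60), np.int64(81)), (np.int64(64), np.int64(81)), (np.int64(68), np.int64(82)), (np.int64(72), np.int64(82)), (np.int64(77), np.int64(81)), (np.int64(81), np.int64(81)), (np.int64(86), np.int64(81)), (np.int64(90), np.int64(81)), (np.int64(96), np.int64(80)), (np.int64(100), np.int64(81)), (np.int64(106), np.int64(81)), (np.int64(111), np.int64(80)), (np.int64(116), np.int64(81)), (np.int64(121), np.int64(81)), (np.int64(128), np.int64(81))]
250 [(np.int64(66), np.int64(2)), (np.int64(59), np.int64(55)), (np.int64(59), np.int64(70)), (np.int64(60), np.int64(82)), (np.int64(65), np.int64(81)), (np.int64(69), np.int64(81)), (np.int64(73), np.int64(81)), (np.int64(77), np.int64(81)), (np.int64(82), np.int64(81)), (np.int64(86), np.int64(82)), (np.int64(91), np.int64(82)), (np.int64(96), np.int64(81)), (np.int64(100), np.int64(82)), (np.int64(105), np.int64(82)), (np.int64(112), np.int64(80)), (np.int64(116), np.int64(81)), (np.int64(121), np.int64(82)), (np.int64(128), np.int64(81))]

[... 438 characters left out ...]
1), np.int64(82)), (np.int64(117), np.int64(81)), (np.int64(123), np.int64(81)), (np.int64(128), np.int64(82))]
 ** On entry to DLASCL parameter number  4 had an illegal value
 ** On entry to DLASCL parameter number  4 had an illegal valueTraceback (most recent call last):
  File "<stdin>", line 5, in <module>
    x, resids, rank, s = _umath_linalg.lstsq(a, b, rcond,
                         ~~~~~~~~~~~~~~~~~~~^^^^^^^^^^^^^
                                             signature=signature)
                                             ^^^^^^^^^^^^^^^^^^^^
    raise LinAlgError("SVD did not converge in Linear Least Squares")
numpy.linalg.LinAlgError: SVD did not converge in Linear Least Squares
```

It is level and centred, so I'll lower and release.

Call:
step_arm(targets=[[0.4, [0, 0, -20], [0, 0, 0]], [0.4, [0, 0, -32], [0, 0, 0]], [0.4, [0, 0, -37], [0, 0, 0]], [0.4, [0, 0, -37], [0, 0, 0]], [0.8, [0, 0, -37], [0, 0, 0]], [0.8, [0, 0, -37], [0, 0, 0]], [0.8, [0, 0, -37], [0, 0, 0]], [0.8, [0, 0, -10], [0, 0, 0]]])

```text
time: 20.4
ee_pos: [0.435, 0.0963, 0.0397]
tcp_rot: [179.7, -0.1, -92.0]
wrist_force: [0.6, -0.1, -0.7]
opening: 0.0685
grasp_force: 0.0
```

Call:
step_arm(targets=[[0.8, [0, 0, 45], [0, 0, 0]], [0.8, [0, 0, 90], [0, 0, 0]], [0.8, [0, 0, 130], [0, 0, 0]], [1, [0, 0, 160], [0, 0, 0]], [1, [0, 0, 160], [0, 0, 0]]])

```text
time: 20.9
ee_pos: [0.4385, 0.0971, 0.2067]
tcp_rot: [-179.6, 0.1, -92.0]
wrist_force: [-0.5, -0.4, -1.0]
opening: 0.0851
grasp_force: 0.0
```

```bash
python3 - <<'E'
from h import *
im,d,P=grab('wrist','w11');o=bot.get_obs();print(o['time'],o['ee_pos'],o['tcp_rot'],o['opening'])
X=cloud(d,P);m=(X[:,:,2]>.036)&(X[:,:,2]<.055)&(abs(X[:,:,0]-.437)<.06)&(abs(X[:,:,1]-.097)<.06)
Y=X[m];print(len(Y),cv2.minAreaRect((Y[:,:2]*1000).astype(np.float32)),np.percentile(Y[:,2],[5,50,95]))
E
```

```text
20.95 [0.43796066 0.09696153 0.20422436] [-1.79800866e+02  5.25220134e-02 -9.19811877e+01] 0.08554607611425258
3674 ((437.6056823730469, 96.43575286865234), (75.73410034179688, 50.12549591064453), 87.67740631103516) [0.04285619 0.04403068 0.04518093]
```

Call:
step_arm(targets=[[1, [30, -20, 0], [0, 0, 0.05]], [1, [65, -45, 0], [0, 0, 0.1]], [1, [100, -75, 0], [0, 0, 0.15]], [1, [125, -115, 0], [0, 0, 0.2]], [1, [145, -158, 0], [0, 0, 0.25]], [1, [155, -203, 0], [0, 0, 0.3]], [1, [160, -250, -10], [0, 0, 0.356]], [1, [162, -290, -40], [0, 0, 0.356]]])

```text
time: 21.75
ee_pos: [0.5999, -0.1959, 0.1627]
tcp_rot: [-179.9, -0.1, -71.5]
wrist_force: [0.9, 0.8, 0.1]
opening: 0.0853
grasp_force: 0.0
```

Call:
step_arm(targets=[[1, [0, -18, -40], [0, 0, 0]], [1, [0, -18, -70], [0, 0, 0]], [1, [0, -18, -80], [0, 0, 0]], [1, [0, -18, -80], [0, 0, 0]]])

```text
time: 22.15
ee_pos: [0.5978, -0.2106, 0.0801]
tcp_rot: [179.8, 0.1, -71.6]
wrist_force: [-0.7, 0.1, 0.8]
opening: 0.0851
grasp_force: 0.0
```

```bash
python3 - <<'E'
from h import *
im,d,P=grab('wrist','w12b');o=bot.get_obs();print(o['time'],o['ee_pos'],o['tcp_rot'],o['q'])
X=cloud(d,P);m=(X[:,:,2]>.01)&(X[:,:,2]<.04)&(abs(X[:,:,0]-.6)<.05)&(abs(X[:,:,1]+.211)<.08)
m=cv2.morphologyEx(m.astype(np.uint8),cv2.MORPH_OPEN,np.ones((5,5)))>0
Y=X[m];print(len(Y),cv2.minAreaRect((Y[:,:2]*1000).astype(np.float32)),np.percentile(Y[:,2],[5,50,95,99]))
E
```

```text
22.2 [ 0.59876945 -0.21073162  0.0822553 ] [ 1.79954029e+02  3.58122051e-02 -7.15563901e+01] [-1.93891086e+01  1.62745920e+01  6.58754939e+00  8.03712313e+01
  8.78945973e-05 -1.27832733e+02]
6110 ((598.1460571289062, -211.88233947753906), (33.422359466552734, 114.42383575439453), 20.029191970825195) [0.02001692 0.02770317 0.03346162 0.03471603]
```

View pics/w12b.png

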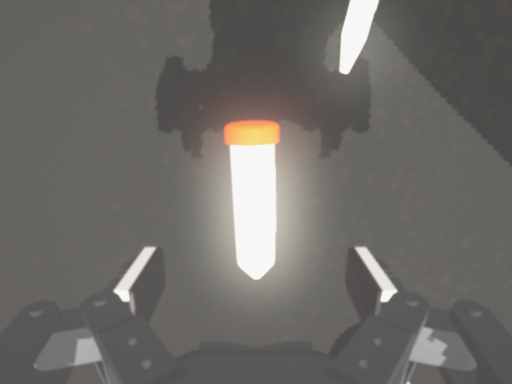

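The thick tube lies lengthways between the fingers at (254,200), with its cap at the top.

Call:
step_arm(targets=[[1, [-1, -1, -40], [0, 0, 0.02]], [1, [-1, -1, -68], [0, 0, 0.02]], [1, [-1, -1, -76], [0, 0, 0.02]], [1, [-1, -1, -76], [0, 0, 0.02]], [0.2, [-1, -1, -76], [0, 0, 0.02]], [0.2, [-1, -1, -76], [0, 0, 0.02]], [0.2, [-1, -1, -76], [0, 0, 0.02]], [0.2, [-1, -1, -76], [0, 0, 0.02]]], force=30)

```text
time: 23.0
ee_pos: [0.5984, -0.2124, 0.0072]
tcp_rot: [-179.9, -0.0, -70.4]
wrist_force: [-0.7, 0.1, 7.3]
opening: 0.0281
grasp_force: 16.8
```

Call:
step_arm(targets=[[0.2, [0, 0, 0], [0, 0, 0]], [0.2, [0, 0, 10], [0, 0, 0]], [0.2, [0, 0, 50], [0, 0, 0]], [0.2, [0, 0, 95], [0, 0, 0]], [0.2, [0, 0, 140], [0, 0, 0]], [0.2, [0, 0, 185], [0, 0, 0]], [0.2, [0, 30, 200], [0, 0, -0.05]], [0.2, [0, 70, 200], [0, 0, -0.1]]])

```text
time: 23.8
ee_pos: [0.5988, -0.1431, 0.2102]
tcp_rot: [-179.7, -0.1, -76.4]
wrist_force: [-0.1, 1.1, -0.4]
opening: 0.0278
grasp_force: 29.7
```

```bash
python3 - <<'E'
from h import *
im,d,P=grab('wrist','w13');o=bot.get_obs();print(o['time'],o['ee_pos'],o['tcp_rot'],o['opening'],o['grasp_force'])
X=cloud(d,P);Z=X[:,:,2]-o['ee_pos'][2]
m=(Z>-.03)&(Z<.05)&(abs(X[:,:,0]-o['ee_pos'][0])<.06)&(abs(X[:,:,1]-o['ee_pos'][1])<.08)
for v in range(100,340,15):
    r=np.nonzero(m[v,150:360])[0]+150
    if len(r): print(v,r.min(),r.max(),np.nanmax(Z[v,200:310]).round(4),(X[v,255]*1000).round())
E
```

```text
23.85 [ 0.59841836 -0.13696763  0.20896627] [-1.79813852e+02  4.27732390e-02 -7.63948256e+01] 0.028011168335419775 29.703506024552553
145 216 294 0.0215 [ 612. -198.  229.]
160 215 295 0.0298 [ 610. -193.  237.]
175 223 287 0.029 [ 609. -188.  238.]
190 223 286 0.0268 [ 608. -181.  235.]
205 224 286 0.0259 [ 606. -175.  233.]
220 225 286 0.0246 [ 604. -168.  232.]
235 213 297 0.0246 [ 603. -161.  232.]
250 196 314 0.0243 [ 601. -155.  233.]
265 190 320 0.0351 [ 599. -148.  232.]
280 178 332 0.0475 [ 598. -140.  232.]
295 158 352 0.0565 [ 595. -132.  230.]
310 213 297 0.0705 [ 594. -124.  231.]
325 213 297 0.0766 [ 592. -115.  230.]
```

Call:
step_arm(targets=[[0.2, [0, 45, 0], [0, 0, -0.03]], [0.2, [0, 90, 0], [0, 0, -0.06]], [0.2, [0, 135, 0], [0, 0, -0.09]], [0.2, [0, 180, 0], [0, 0, -0.12]], [0.2, [-15, 222, 0], [0, 0, -0.15]], [0.2, [-40, 260, 0], [0, 0, -0.18]], [0.2, [-70, 295, 0], [0, 0, -0.22]], [0.2, [-105, 325, 0], [0, 0, -0.27]]])

```text
time: 24.65
ee_pos: [0.4917, 0.1842, 0.2063]
tcp_rot: [180.0, -0.0, -91.7]
wrist_force: [0.7, -0.2, 0.2]
opening: 0.0279
grasp_force: 29.7
```

Call:
step_arm(targets=[[0.2, [-35, 25, 0], [0, 0, 0]], [0.2, [-52, 32, -30], [0, 0, 0]], [0.2, [-52, 32, -75], [0, 0, 0]], [0.2, [-52, 32, -120], [0, 0, 0]], [0.2, [-52, 32, -150], [0, 0, 0]], [0.2, [-52, 32, -160], [0, 0, 0]], [0.2, [-52, 32, -160], [0, 0, 0]]])

```text
time: 25.35
ee_pos: [0.4404, 0.2145, 0.0458]
tcp_rot: [179.9, -0.1, -91.6]
wrist_force: [0.7, 0.3, 0.2]
opening: 0.0279
grasp_force: 29.7
```

```bash
python3 - <<'E'
from h import *
im,d,P=grab('wrist','w14');o=bot.get_obs();print(o['time'],o['ee_pos'],o['tcp_rot'],o['opening'],o['grasp_force'])
X=cloud(d,P)
for v in range(60,345,12): print(v,(X[v,255]*1000).round())
E
```

```text
25.4 [0.44128135 0.21486951 0.04736225] [-1.79976618e+02  9.68457139e-03 -9.16389385e+01] 0.02770607637003007 29.7221855742373
60 [437. 124.  43.]
72 [438. 129.  44.]
84 [438. 134.  43.]
96 [438. 139.   0.]
108 [438. 146.   9.]
120 [438. 153.   2.]
132 [438. 160.   2.]
144 [438. 158.  62.]
156 [439. 161.  73.]
168 [439. 165.  73.]
180 [439. 171.  71.]
192 [439. 176.  71.]
204 [439. 181.  69.]
216 [439. 187.  68.]
228 [439. 192.  69.]
240 [440. 197.  68.]
252 [440. 204.  67.]
264 [440. 209.  68.]
276 [440. 215.  68.]
288 [440. 222.  67.]
300 [440. 228.  67.]
312 [441. 235.  67.]
324 [441. 243.  66.]
336 [441. 250.  66.]
```

View pics/w14.png

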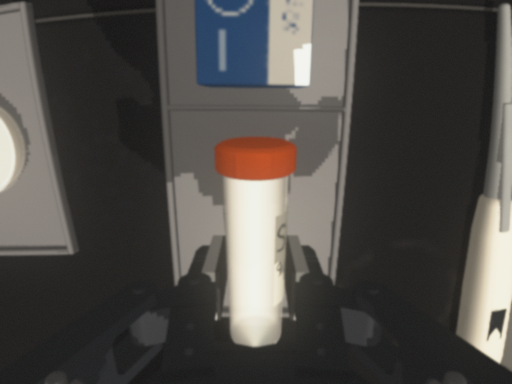

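The tube hangs over the long bay, with its cap end at (255,145) and the rib at row 107, and it is centred. Lower and release.

Call:
step_arm(targets=[[0.2, [0, 0, -20], [0, 0, 0]], [0.2, [0, 0, -31], [0, 0, 0]], [0.2, [0, 0, -36], [0, 0, 0]], [0.2, [0, 0, -36], [0, 0, 0]], [0.4, [0, 0, -36], [0, 0, 0]], [0.55, [0, 0, -36], [0, 0, 0]], [0.55, [0, 0, -36], [0, 0, 0]], [0.55, [0, 0, -15], [0, 0, 0]]])

```text
time: 26.2
ee_pos: [0.4397, 0.2141, 0.0296]
tcp_rot: [179.8, -0.1, -91.6]
wrist_force: [-0.7, 0.3, 0.4]
opening: 0.0472
grasp_force: 0.0
```

Call:
step_arm(targets=[[0.55, [0, 0, 45], [0, 0, 0]], [0.55, [0, 0, 90], [0, 0, 0]], [1, [0, 0, 135], [0, 0, 0]], [1, [0, 0, 170], [0, 0, 0]], [1, [0, 0, 170], [0, 0, 0]]])

```text
time: 26.7
ee_pos: [0.4426, 0.2155, 0.207]
tcp_rot: [-179.6, 0.2, -91.6]
wrist_force: [0.3, 0.3, -0.6]
opening: 0.0852
grasp_force: 0.0
```

```bash
python3 - <<'E'
from h import *
im,d,P=grab('wrist','w15');o=bot.get_obs();print(o['time'],o['ee_pos'],o['tcp_rot'],o['opening'])
X=cloud(d,P);m=(X[:,:,2]>.012)&(X[:,:,2]<.05)&(abs(X[:,:,0]-.44)<.05)&(abs(X[:,:,1]-.215)<.068)
Y=X[m];print(len(Y),cv2.minAreaRect((Y[:,:2]*1000).astype(np.float32)),np.percentile(Y[:,2],[5,50,95]))
E
```

```text
26.75 [0.44202238 0.21527914 0.20410852] [-1.79756075e+02  1.27379631e-01 -9.16384111e+01] 0.08517332846227253
2651 ((441.2969665527344, 215.3076171875), (113.95768737792969, 32.85454559326172), 88.78485107421875) [0.02116245 0.02937172 0.03557416]
```

Call:
step_arm(targets=[[1, [15, -45, 0], [0, 0, 0.01]], [1, [30, -90, 0], [0, 0, 0.03]], [1, [45, -135, 0], [0, 0, 0.05]], [1, [60, -180, 0], [0, 0, 0.07]], [1, [75, -225, 0], [0, 0, 0.09]], [1, [90, -270, 0], [0, 0, 0.108]], [1, [100, -315, 0], [0, 0, 0.108]], [1, [110, -360, 0], [0, 0, 0.108]]])

```text
time: 27.55
ee_pos: [0.5507, -0.1471, 0.1999]
tcp_rot: [179.9, 0.0, -85.5]
wrist_force: [0.6, 0.7, 0.3]
opening: 0.0855
grasp_force: 0.0
```

Call:
step_arm(targets=[[1, [5, -45, 0], [0, 0, 0]], [1, [10, -90, 0], [0, 0, 0]], [1, [15, -135, 0], [0, 0, 0]], [1, [20, -180, 0], [0, 0, 0]], [1, [26, -215, -20], [0, 0, 0]], [1, [27, -228, -60], [0, 0, 0]], [1, [27, -228, -100], [0, 0, 0]], [1, [27, -228, -120], [0, 0, 0]]])

```text
time: 28.35
ee_pos: [0.5758, -0.3728, 0.0751]
tcp_rot: [179.7, 0.2, -85.5]
wrist_force: [-0.2, -0.0, 0.5]
opening: 0.0851
grasp_force: 0.0
```

Call:
step_arm(targets=[[1, [0, 0, -10], [0, 0, 0]], [1, [0, 0, -10], [0, 0, 0]], [1, [0, 0, -10], [0, 0, 0]]])

```text
time: 28.65
ee_pos: [0.5784, -0.3733, 0.0724]
tcp_rot: [-179.9, -0.0, -85.4]
wrist_force: [1.3, 0.1, 0.5]
opening: 0.0851
grasp_force: 0.0
```

```bash
python3 - <<'E'
from h import *
im,d,P=grab('wrist','w16');o=bot.get_obs();print(o['time'],o['ee_pos'],o['tcp_rot'],o['q'])
X=cloud(d,P);m=(X[:,:,2]>.008)&(X[:,:,2]<.03)&(abs(X[:,:,0]-.578)<.04)&(abs(X[:,:,1]+.3735)<.08)
m=cv2.morphologyEx(m.astype(np.uint8),cv2.MORPH_OPEN,np.ones((5,5)))>0
Y=X[m];print(len(Y),cv2.minAreaRect((Y[:,:2]*1000).astype(np.float32)),np.percentile(Y[:,2],[5,50,95,99]))
E
```

```text
28.7 [ 0.57867361 -0.3734549   0.0730149 ] [-1.79897197e+02 -7.82577135e-02 -8.54348730e+01] [-3.28368409e+01  2.37811797e+01  1.51555823e+01  8.12452029e+01
  2.75282276e-04 -1.27402038e+02]
3737 ((577.6818237304688, -375.13238525390625), (21.737632751464844, 119.07745361328125), 5.258528709411621) [0.01103113 0.01646859 0.02216388 0.02320286]
```

View pics/w16.png

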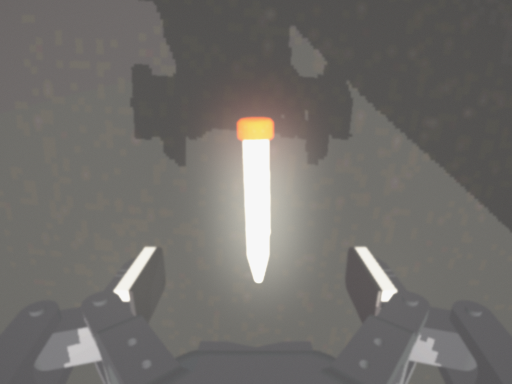

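The thin tube is centred at (257,200), aligned with the fingers.

Call:
step_arm(targets=[[1, [-1, -1, -40], [0, 0, 0.01]], [1, [-1, -1, -60], [0, 0, 0.01]], [1, [-1, -1, -67], [0, 0, 0.01]], [1, [-1, -1, -67], [0, 0, 0.01]], [0.1, [-1, -1, -67], [0, 0, 0.01]], [0.1, [-1, -1, -67], [0, 0, 0.01]], [0.1, [-1, -1, -67], [0, 0, 0.01]], [0.1, [-1, -1, -67], [0, 0, 0.01]]], force=25)

```text
time: 29.5
ee_pos: [0.5773, -0.3744, 0.0051]
tcp_rot: [-179.9, -0.0, -84.9]
wrist_force: [0.1, -0.9, 0.9]
opening: 0.028
grasp_force: 0.0
```

Call:
step_arm(targets=[[0.1, [0, 0, 0], [0, 0, 0]], [0.1, [0, 0, 0], [0, 0, 0]], [0.1, [0, 0, 10], [0, 0, 0]], [0.1, [0, 0, 50], [0, 0, 0]], [0.1, [0, 0, 95], [0, 0, 0]], [0.1, [0, 0, 120], [0, 0, 0]], [0.1, [0, 0, 120], [0, 0, 0]]])

```text
time: 30.2
ee_pos: [0.5785, -0.3753, 0.1302]
tcp_rot: [-179.7, -0.3, -84.9]
wrist_force: [0.2, -0.6, -0.2]
opening: 0.0142
grasp_force: 26.8
```

```bash
python3 - <<'E'
from h import *
im,d,P=grab('wrist','w17');o=bot.get_obs();print(o['time'],o['ee_pos'],o['tcp_rot'],o['opening'],o['grasp_force'])
X=cloud(d,P);R=X-o['ee_pos']
for v in range(90,345,12): print(v,(R[v,256]*1000).round())
E
```

```text
30.25 [ 0.57786847 -0.37479587  0.12727938] [-1.79808078e+02 -1.49942237e-01 -8.48795854e+01] 0.01439345467924204 26.791640350129455
90 [   8.  -81. -127.]
102 [   7.  -72. -127.]
114 [   6.  -62. -128.]
126 [   5.  -52. -126.]
138 [  5. -59.  21.]
150 [  5. -54.  19.]
162 [  4. -49.  20.]
174 [  4. -44.  17.]
186 [  3. -38.  17.]
198 [  3. -33.  16.]
210 [  2. -28.  17.]
222 [  2. -22.  16.]
234 [  1. -16.  16.]
246 [  1. -10.  16.]
258 [-0. -3. 15.]
270 [-1.  4. 14.]
282 [-1. 10. 14.]
294 [-2. 18. 13.]
306 [-3. 24. 14.]
318 [-3. 31. 14.]
330 [-4. 40. 12.]
342 [-5. 51.  9.]
```

```bash
python3 - <<'E'
from h import *
for n in('scene0','side0'):
    im,d,P=load(n);X=cloud(d,P).reshape(-1,3)
    for y0 in np.arange(-.05,.35,.05):
        m=(X[:,1]>y0)&(X[:,1]<y0+.05)&(X[:,0]>.65)&(X[:,2]>.015)
        print(n,round(y0,2),[(round(a,2),*np.round(np.percentile(X[k,0],[1]),3)) if (k:=m&(X[:,2]>a)&(X[:,2]<b)).sum()>3 else None for a,b in((.015,.1),(.1,.2),(.2,.4),(.4,.6))])
E
```

```text
scene0 -0.05 [(0.01, np.float64(1.431)), None, (0.2, np.float64(0.771)), (0.4, np.float64(0.771))]
scene0 0.0 [(0.01, np.float64(1.431)), None, None, (0.4, np.float64(0.771))]
scene0 0.05 [(0.01, np.float64(0.807)), None, None, (0.4, np.float64(0.771))]
scene0 0.1 [(0.01, np.float64(0.8)), None, None, (0.4, np.float64(0.77))]
scene0 0.15 [(0.01, np.float64(0.797)), None, None, (0.4, np.float64(0.771))]
scene0 0.2 [(0.01, np.float64(1.429)), None, None, (0.4, np.float64(0.772))]
scene0 0.25 [(0.01, np.float64(1.43)), None, None, (0.4, np.float64(0.771))]
scene0 0.3 [(0.01, np.float64(0.781)), (0.1, np.float64(0.78)), (0.2, np.float64(0.781)), (0.4, np.float64(0.772))]
side0 -0.05 [None, None, (0.2, np.float64(0.765)), (0.4, np.float64(0.745))]
side0 0.0 [None, None, None, (0.4, np.float64(0.773))]
side0 0.05 [(0.01, np.float64(0.809)), None, None, (0.4, np.float64(0.774))]
side0 0.1 [(0.01, np.float64(0.801)), None, None, (0.4, np.float64(0.774))]
side0 0.15 [(0.01, np.float64(0.799)), None, None, (0.4, np.float64(0.773))]
side0 0.2 [None, None, None, (0.4, np.float64(0.773))]
side0 0.25 [None, None, None, (0.4, np.float64(0.773))]
side0 0.3 [(0.01, np.float64(0.782)), (0.1, np.float64(0.782)), (0.2, np.float64(0.781)), (0.4, np.float64(0.773))]
```

Call:
step_arm(targets=[[0.1, [3, 40, 0], [0, 0, -0.01]], [0.1, [6, 85, 0], [0, 0, -0.02]], [0.1, [9, 130, 0], [0, 0, -0.03]], [0.1, [12, 175, 0], [0, 0, -0.04]], [0.1, [15, 220, 0], [0, 0, -0.05]], [0.1, [18, 265, 0], [0, 0, -0.06]], [0.1, [21, 310, 0], [0, 0, -0.07]], [0.1, [24, 355, 0], [0, 0, -0.085]]])

```text
time: 31.05
ee_pos: [0.6001, -0.0174, 0.123]
tcp_rot: [179.9, 0.0, -89.8]
wrist_force: [0.9, 0.8, -0.7]
opening: 0.0143
grasp_force: 26.8
```

Call:
step_arm(targets=[[0.1, [10, 45, -10], [0, 0, 0]], [0.1, [20, 90, -30], [0, 0, 0]], [0.1, [30, 130, -50], [0, 0, 0]], [0.1, [45, 165, -70], [0, 0, 0]], [0.1, [65, 179, -70], [0, 0, 0]], [0.1, [78, 179, -70], [0, 0, 0]], [0.1, [78, 179, -70], [0, 0, 0]], [0.1, [78, 179, -70], [0, 0, 0]]])

```text
time: 31.85
ee_pos: [0.6781, 0.1595, 0.053]
tcp_rot: [179.9, -0.0, -89.8]
wrist_force: [-0.6, -0.7, 0.1]
opening: 0.0145
grasp_force: 26.8
```

```bash
python3 - <<'E'
from h import *
im,d,P=grab('wrist','w18');o=bot.get_obs();print(o['time'],o['ee_pos'],o['tcp_rot'],o['opening'],o['wrist_force'])
X=cloud(d,P)
for v in(140,150,160,180,210,240): print(v,(X[v,256]*1000).round())
E
```

```text
31.9 [0.67811757 0.15930326 0.05349184] [ 1.79903766e+02 -2.16533585e-02 -8.97703131e+01] 0.014578836235177686 [-0.66314666 -0.52244915 -0.57084636]
140 [678. 101.  71.]
150 [678. 105.  70.]
160 [678. 109.  70.]
180 [678. 119.  67.]
210 [678. 132.  66.]
240 [677. 147.  66.]
```

View pics/w18.png

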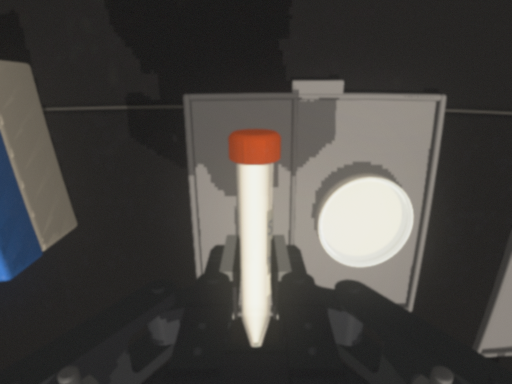

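The tube hangs over the narrow bay, with its cap at (255,147), the rib at column 293 and the outer rim at column 193. I'll shift it slightly outward, lower and release.

Call:
step_arm(targets=[[0.1, [3, 0, -20], [0, 0, 0]], [0.1, [4, 0, -38], [0, 0, 0]], [0.1, [4, 0, -45], [0, 0, 0]], [0.1, [4, 0, -45], [0, 0, 0]], [0.25, [4, 0, -45], [0, 0, 0]], [0.33, [4, 0, -45], [0, 0, 0]], [0.33, [4, 0, -45], [0, 0, 0]], [0.33, [4, 0, -35], [0, 0, 0]]])

```text
time: 32.7
ee_pos: [0.6824, 0.1596, 0.0187]
tcp_rot: [179.9, -0.0, -89.7]
wrist_force: [0.1, -0.5, -0.9]
opening: 0.028
grasp_force: 0.0
```

Call:
step_arm(targets=[[0.33, [0, 0, 30], [0, 0, 0]], [0.33, [-20, 0, 75], [0, 0, 0]], [0.33, [-60, 0, 115], [0, 0, 0]], [0.5, [-100, 0, 150], [0, 0, 0]], [0.5, [-140, 0, 170], [0, 0, 0]], [0.5, [-185, 0, 180], [0, 0, 0]], [0.5, [-230, 0, 190], [0, 0, 0]], [0.5, [-270, 0, 200], [0, 0, 0]]])

```text
time: 33.5
ee_pos: [0.4109, 0.1596, 0.221]
tcp_rot: [-179.9, 0.0, -89.7]
wrist_force: [0.5, 0.2, 1.6]
opening: 0.0428
grasp_force: 0.0
```

Call:
step_arm(targets=[[0.5, [-40, 0, 40], [0, 0, 0.14]], [0.5, [-60, 0, 70], [0, 0, 0.28]], [0.5, [-60, 0, 70], [0, 0, 0.28]]])

```text
time: 33.8
ee_pos: [0.3513, 0.16, 0.2955]
tcp_rot: [-179.5, 0.1, -73.4]
wrist_force: [1.0, 0.3, -0.6]
opening: 0.0426
grasp_force: 0.0
```

```bash
python3 - <<'E'
from h import *
im,d,P=grab('wrist','w19');s=grab('scene','s19')[0];grab('side','d19');o=bot.get_obs();print(o['time'],o['ee_pos'],o['opening'])
cv2.imwrite('pics/c19.png',cv2.resize(np.hstack([s[80:272,100:356].repeat(2,0).repeat(2,1),im]),(800,300))[:,:,::-1])
for n in('scene0','s19','d19','w19'):
    _,d,P=load(n);X=cloud(d,P);X=X[(X[:,:,2]>.05)&(abs(X[:,:,0]-.434)<.07)&(abs(X[:,:,1]+.058)<.07)&(X[:,:,2]<.17)]
    if len(X)>50:print(n,len(X),np.percentile(X,[2,98],axis=0).round(3).tolist())
E
```

```text
33.95 [0.35311437 0.15984046 0.28982627] 0.04278768406774984
scene0 1114 [[0.393, -0.102, 0.053], [0.46, -0.038, 0.164]]
s19 1121 [[0.393, -0.102, 0.053], [0.462, -0.039, 0.164]]
d19 153 [[0.401, -0.087, 0.053], [0.454, -0.019, 0.162]]
```

View pics/c19.png

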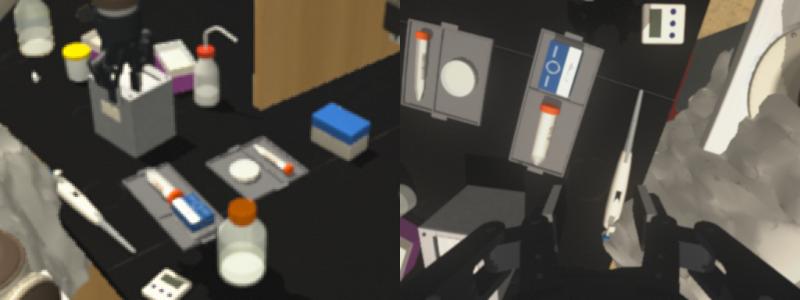

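All four items lie in their bays: thin tube (422,65), dish (460,77), carton (562,68) and thick tube (546,130) in the right half. The bottle hasn't moved, the flap was seen closed, and the robot touches nothing.

```bash
python3 -c "
from workcell import bot
print(bot.job_done())"
```

```text
the job is handed in; nothing more can be done
None
```

I handed the job in at about 34 s of the 138 s allowed: the dish, both tubes and the carton are in their bays, the vial is in the drop box with the flap closed again, and the glass bottle hasn't moved.

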